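# Mark three sides of a gourd on the crank-turned stand

## Robot

A 6-joint arm with a two-finger parallel gripper is mounted at the origin on a cart in front of the work surface, level with it; the furniture and walls round the work are solid. World frame = base frame: x ahead of the robot, y to its left, z up, the work surface at z = 0. Lengths are in m, angles in rad, forces in N, time in s.
With the tool pointing down it reaches from about 0.3 to 0.75 m from the base axis. Payload 8.5 kg.
Tool frame: the origin (TCP) lies on the centre line of the jaws, within the pads' length; the fingertips stand 14 mm ahead of it and the grasp point (between the pads) lies 5 mm behind it; z points along the fingers, y is the line along which they close (so a half turn about z gives the same grasp; the last joint's range is limited). The gripper opens to 85 mm and grips with 20 to 120 N. Pads are 22 mm wide; open, the fingers measure 114 mm over their backs; the gripper's body (76 mm by 85 mm) begins 54 mm behind the grasp point. The pads swing forward as they close: fully open they stand 13 mm farther back than shut.
Start: joints at [1.099, 0.381, 1.297, -0, 1.464, -0.215], TCP at [0.14, 0.532, 0.245] pointing down, gripper open.
Joint ranges: [-3.11, 3.11], [-0.89, 2.33], [0.22, 2.48], [-1.42, 4.56], [0.17, 2.85], [-2.88, 2.88]. Speed limits (rad/s): [2.39, 2.39, 3.14, 3.14, 3.14, 3.14].

## Interface

Orientations are given as [roll, pitch, yaw] about the fixed x, y, z axes, in that order (R = Rz(yaw) Ry(pitch) Rx(roll)).
In Python, from workcell import read_state, snapshot, camera_info, close_job gives the robot as it stands.
- The arm moves only by the tool carry_out, never from a script. Its argument "increments" is a list of rows, each a list of 3 entries, a list of its own where there are three numbers: the shift along the tool's x, y, z in m, then the turn, a rotation vector about the tool's x, y, z in rad, then the opening, from 0 (shut) to 1 (fully open). In form: [[[dx, dy, dz], [rx, ry, rz], grip], ...]. A call has 1 to 20 rows; each row shifts and turns the commanded pose from where the row before left it, along the tool's axes as they then stand; what a row does not reach is not made up. A row lasts 1/10 s, in which the tool goes at most 50 mm and 8.59 degrees, less where a joint would pass 70% of its speed; a pose out of reach is approached as far as the arm can. A call is refused whole if a number of a shift passes 0.05 or a number of a turn 0.15, either way. A call with a gripper value outside its range is refused whole. The fingers move at their own pace and stop on an object; "squeeze" is the grip in N (left out, the last holds). Time passes only in rows, so rows that do not move let the fingers close. It gives the time, the measured TCP pose, the force, the opening and the grip force at its end, in the units of the state.
- read_state(): the state, without advancing time (a new reading comes with each control period).
- snapshot(name): name is "scene" or "top"; returns the picture (384x512x3 uint8, red, green, blue); there is no depth.
- camera_info(name): a dict with "vfov" (degrees; the focal length in pixels is half the picture's height over the tangent of half this angle, whatever the lens; pixels are square), "cx", "cy" (the principal point, pixels), "R" (3x3) and "t" (3): a world point X has camera coordinates R X + t. Camera axes: x right, y down, z forward; pixel columns grow to the right and rows downward; lengths in m; the calibration is good to about 2 mm. A picture is of the moment at which its call begins. camera_info takes no time and is no camera call.
- close_job(): hands the job in; it is judged then, once.
The state is a dict: "time": time; "qpos": joint angles; "joint_vel": joint speeds; "tau": joint torques, N m; "ee_pos": TCP position; "eef_rot": TCP orientation; "contact_force": force on the tool from outside, world axes, zero at the start; "torque": the same for the moment, N m; "finger_gap": finger opening in m; "grasp_force": force on a finger pad.
Only numpy, scipy, OpenCV 4.12 (cv2) and the standard library are available. Lean on these libraries where they do the work, as an engineer would, in place of code of your own. Each camera call takes 0.05 s, during which the arm holds its last target. There are 200 camera calls.

## Task

Swing the stand's folded crank handle up until it latches upright, which frees the wheel. By that handle turn the gourd's side with one stud squarely to the marking nib and push the paddle until the nib touches, pressing gently for about half a second (about 2 to 5 N, never over 6 N), then let the nib spring fully clear before turning on; do the same for the side with two studs and then the side with three. Leave the third side facing the nib with the handle still latched upright; do not touch the gourd or its claw holder with the gripper, and leave everything else on the bench where it is.

Things in the scene. Friction and masses are not known exactly. Their poses are not given: they have to be found in the camera images.
- wheel (a joint): Turn of the wheel (aluminium disc, 112 mm in diameter, top 62 mm above the bench; vertical axis over stand's origin; friction about 0.12 N m, stays where left), rad, anticlockwise from above. The handle points to 225 degrees + this value from the stand's x axis. Range -1.75 to 3.3. One stud faces the nib at -1.309, two at 0.785, three at 2.880; each to be met within 0.14.
- handle (a joint): Folding crank handle: steel stem 10 mm thick with a black ball of 20 mm diameter centred 48 mm from its hinge. 0: folded, level, pointing out from the wheel; 1.57: upright; stop at 1.69. Friction holds it where it is left. A sprung catch resists from about 0.87 rad with some 3 to 4 N at the ball, clicks over at 1.22, then holds it at 1.5 to 1.69; the same force pulling outward unlatches it.
- handle_hinge (a point): Centre of the handle's hinge on the stem's axis; 75 mm from the wheel axis, 71 mm above the bench. The hinge line is level and tangential to the wheel.
- handle_ball (a point): Centre of the black ball (20 mm in diameter) at the end of the handle, 48 mm from the hinge; 119 mm above the bench when upright.
- stop_posts (a point): Midpoint between two steel stop posts on the stand (9 mm thick, 78 mm high, 46 mm between centres, 88 mm from the wheel axis). The folded handle lies between them, which locks the wheel but for about 0.15 rad of play either way.
- stand: Fixed grey iron stand. Origin: on the bench under the wheel axis; z up; y points level to the marker on the stand's +y side (guide block 34 mm wide, 84 to 112 mm from the axis, top 112 mm above the bench). The handle stops short of the marker on both sides: it cannot pass it.
- chuck: Three-claw holder on the wheel with its dried gourd (60 mm wide, widest 92 mm and top 120 mm above the bench). Origin on the wheel axis at the wheel's top; x points to the handle, turning with the wheel. Claws at 0, 120, 240 degrees from x, out to 43 mm. The gourd sits out of true by up to about 6 mm any way (not measured): the nib meets each side at another depth, to be felt.
- one_stud (a point): Rim of the wheel, 49 mm from its axis, below the middle of the gourd's side with one small steel stud (-60 degrees from the chuck's x axis).
- two_studs (a point): The same for the side with two studs (180 degrees from the chuck's x axis).
- three_studs (a point): The same for the side with three studs (+60 degrees from the chuck's x axis).
- lamp_shade (a point): Fixed obstacle, not to be touched: middle of the lower rim of the desk lamp's green shade (112 mm wide, from 334 to 456 mm above the bench). From the shade's top the lamp arm runs 0.2 m farther ahead and 0.1 m to the right, at 355 to 455 mm height, then down to a foot of 170 mm diameter. Pass below or in front of it with room for the hand and wrist.
- nib: Black marking nib, an 8 mm ball at the wheel end of the marker's rod, 92 mm above the bench; origin at the ball's centre, axes as the stand's. At rest it is 58 mm from the wheel axis and meets the gourd after some 17 to 31 mm of plunger travel. It is sprung in the rod: 0.7 N per mm pushed in, at most 14 mm.
- plunger (a joint): Travel of the marker's rod and paddle toward the wheel axis (m), 0 to 0.042, level along the stand's -y. A spring returns it to 0 when let go: about 1.5 N at rest, 2.5 N at the end, friction 0.2 N; the nib's push adds to that.
- paddle (a point): Centre of the outer face of the wooden push paddle (44 mm wide, 8 mm thick, 72 to 116 mm above the bench) at the outer end of the marker's rod, on its axis, 164 mm from the wheel axis at rest. Push this face toward the wheel.
- tall_gourd: Bystander to leave alone: pear-shaped dried gourd, 52 mm wide, 75 mm high; origin at the centre of its underside.
- small_gourd: Bystander to leave alone: small round dried gourd, 57x47x46 mm; origin at the centre of its underside.
- tin: Bystander to leave alone: tin, 58 mm in diameter, 72 mm high; origin at the centre of its underside.
- paint_white: Bystander to leave alone: white paint bottle with a black cap, 38 mm in diameter, 105 mm high; origin at the centre of its underside.
- eraser: Bystander to leave alone: eraser, 20x44x12 mm; origin at the centre of its underside.
- awl: Bystander to leave alone: awl with wooden handle, 26x120x26 mm; origin at the centre of its underside.
- sander: Bystander to leave alone: dark sanding block, 64x98x24 mm; origin at the centre of its underside.

How it is judged:
By the outcome, as a careful person would: the job done as asked, in the order asked, and still so for the second after the job is handed in, with the robot touching nothing.
It also fails if it takes over 72 s, if anything falls off the work surface, if the arm or the gripper's body presses on something with over 40 N, if the wrist force passes 120 N, or if a joint passes its speed limit or range.

## Working session

There is one attempt and no reset: what is moved stays moved. The work goes in short steps, Python scripts to look and compute and a tool call to move; the robot and the scene stay as the last step left them, time stands still between calls to the robot, and variables do not carry over. Pictures are saved under pics/ and viewed, at most 10 in all, crops included, and the job is handed in when it is done.

Besides the shell and the picture viewer there is one more tool, called after "Call:" as name(argument=value, ...), one argument or row to a line, values as JSON. carry_out: Moves the arm, as the interface text tells. Its arguments: {"type":"object","properties":{"increments":{"type":"array"},"squeeze":{"type":"number"}},"required":["increments"]}

```bash
ls; mkdir -p pics; python3 - <<'E'
from workcell import *
import cv2
s=read_state(); print(s)
for n in("scene","top"):
    im=snapshot(n); cv2.imwrite(f"pics/{n}0.png",cv2.resize(im[:,:,::-1],(800,600),interpolation=cv2.INTER_CUBIC)); print(n,camera_info(n))
    cv2.imwrite(f"pics/{n}_raw.png",im[:,:,::-1])
E
```

```text
pics
{'time': 0.0, 'qpos': array([ 1.09873080e+00,  3.81206206e-01,  1.29828817e+00, -1.25000512e-05,
        1.46356847e+00, -2.15246499e-01]), 'joint_vel': array([ 0.00010762,  0.00014479,  0.00106497,  0.00078916, -0.00142873,
        0.00073765]), 'tau': array([-3.58267698e-04, -4.48465598e+01, -2.31273615e+01, -2.35957123e-04,
        4.76527741e-03,  6.59501307e-07]), 'ee_pos': array([0.13955129, 0.53171625, 0.24469703]), 'eef_rot': array([-3.14015373e+00, -3.01876342e-04,  2.88477475e+00]), 'contact_force': array([ 0.37392003, -0.38802376,  0.33701614]), 'torque': array([ 0.03718026, -0.01832228, -0.05426345]), 'grasp_force': 0.0, 'finger_gap': 0.08521436694521449}
scene {'vfov': 44.788024464490746, 'cx': 257.4131907846527, 'cy': 192.00831787689123, 'R': array([[ 0.46323765, -0.88617823,  0.00995133],
       [-0.43343994, -0.23634046, -0.86963959],
       [ 0.77300757,  0.39853649, -0.49358683]]), 't': array([-0.11068795,  0.50283411,  0.81281084])}
top {'vfov': 46.163658803626134, 'cx': 256.03693300664855, 'cy': 190.3942523506811, 'R': array([[-0.00326169, -0.99996471,  0.00774227],
       [-0.98812798,  0.00203368, -0.15361953],
       [ 0.15359836, -0.00815141, -0.98809974]]), 't': array([0.19403339, 0.63864436, 1.29042815])}
```

View pics/scene0.png

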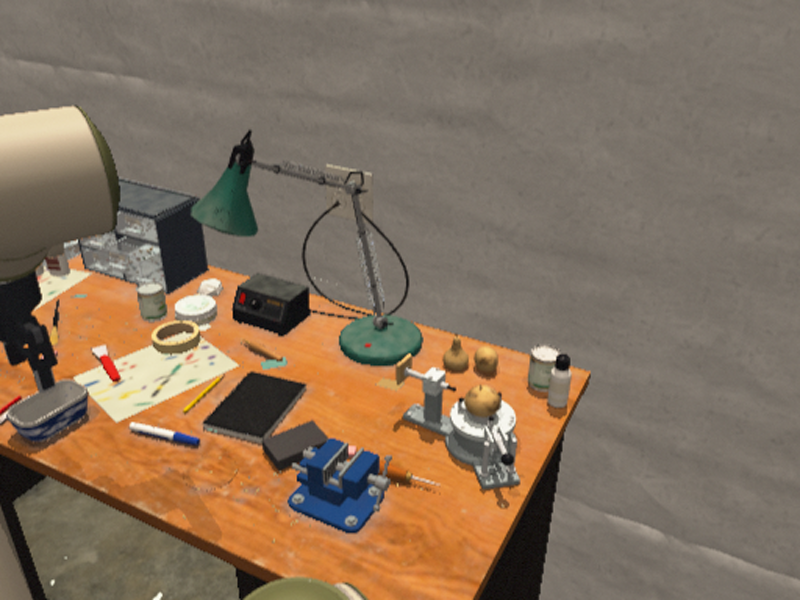

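View pics/top0.png

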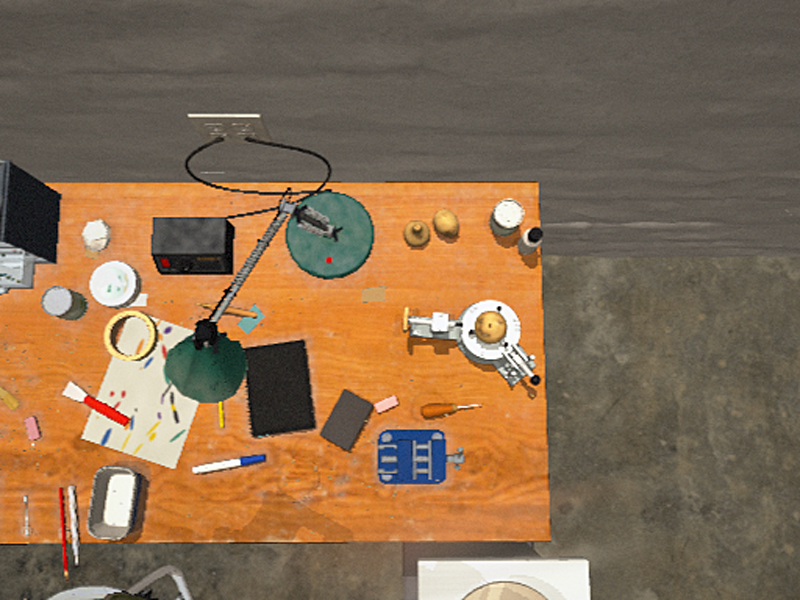

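The scene view shows the stand at about (480,430) in the 800x600 picture. The top view shows the wheel at (490,328), the paddle at (406,319) and the folded handle's ball at (535,380). So the stand's +y is roughly world +y. Next I'll look at enlarged crops.

```bash
python3 - <<'E'
import cv2, numpy as np
a=cv2.imread("pics/top_raw.png")[180:255,250:355]
b=cv2.imread("pics/scene_raw.png")[215:320,245:340]
cv2.imwrite("pics/crops.png",np.hstack([cv2.resize(a,None,fx=4,fy=4,interpolation=cv2.INTER_NEAREST),np.zeros((300,0,3),np.uint8)]))
A=cv2.resize(a,(420,300),interpolation=cv2.INTER_NEAREST);B=cv2.resize(b,(380,420),interpolation=cv2.INTER_NEAREST)
c=np.zeros((420,800,3),np.uint8);c[:300,:420]=A;c[:420,420:]=B
cv2.imwrite("pics/crops.png",c)
E
```

```text
(no output)
```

View pics/crops.png

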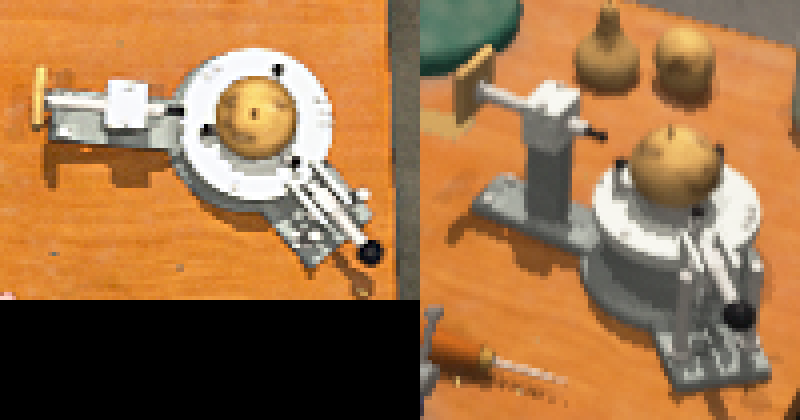

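The crops show these top raw pixels: ball (342.5,243), wheel centre about (314,211), paddle (259.7,204.5) and nib about (294,208). In the scene view the ball is at about (324.8,294). I'll measure them properly now.

```bash
cat > h.py <<'E'
import numpy as np, cv2
from workcell import *
def ray(n,uv):
    c=camera_info(n); f=192/np.tan(np.radians(c["vfov"]/2)); R=np.array(c["R"])
    uv=np.atleast_2d(uv); d=np.c_[(uv[:,0]-c["cx"])/f,(uv[:,1]-c["cy"])/f,np.ones(len(uv))]@R
    return -R.T@c["t"], d/np.linalg.norm(d,axis=1,keepdims=True)
def onz(n,uv,z):
    o,d=ray(n,uv); return o+d*((z-o[2])/d[:,2])[:,None]
def tri(uv1,uv2):
    A=np.zeros((3,3));b=np.zeros(3);L=[]
    for n,uv in(("top",uv1),("scene",uv2)):
        o,d=ray(n,uv);d=d[0];P=np.eye(3)-np.outer(d,d);A+=P;b+=P@o;L.append((P,o))
    x=np.linalg.solve(A,b);return x,[np.linalg.norm(P@(x-o)) for P,o in L]
def blob(mask,off):
    n,l,s,c=cv2.connectedComponentsWithStats(mask.astype(np.uint8))
    k=1+np.argmax(s[1:,4]);return c[k]+off,s[k]
E
python3 - <<'E'
from h import *
from scipy.optimize import least_squares
T=cv2.imread("pics/top_raw.png").astype(int);S=cv2.imread("pics/scene_raw.png").astype(int)
def sub(I,x0,y0,x1,y1):return I[y0:y1,x0:x1]
bt=blob(sub(T,337,237,348,249).max(2)<70,(337,237));bs=blob(sub(S,318,286,332,302).max(2)<70,(318,286));print("ball px",bt,bs)
x,e=tri(bt[0],bs[0]);print("ball",x,e,onz("top",bt[0],.071))
# disc
g=sub(T,285,185,340,240);m=(g.min(2)>185).astype(np.uint8)
cn=max(cv2.findContours(m,cv2.RETR_EXTERNAL,cv2.CHAIN_APPROX_NONE)[0],key=cv2.contourArea)[:,0]+[285,185]
P=onz("top",cn,.062)[:,:2]
r=least_squares(lambda c:np.hypot(*(P-c[:2]).T)-c[2],[*P.mean(0),.056],loss="soft_l1",f_scale=.001);print("disc",r.x)
c=r.x[:2]
# paddle wood
g=sub(T,256,192,263,216);pt=blob((g[:,:,0]<170)&(g[:,:,2]>200)&(g[:,:,1]>150),(256,192));print("pad",pt)
for p,z,l in((bt[0],.071,"ball"),(pt[0],.116,"pad"),((293.75,208),.092,"nib"),):
    q=onz("top",p,z)[0,:2];v=q-c;print(l,q,np.hypot(*v),np.degrees(np.arctan2(v[1],v[0])))
E
```

```text
ball px (array([342.30769231, 242.73076923]), array([ 3,  3,  6,  6, 26], dtype=int32)) (array([324.45098039, 293.62745098]), array([ 2,  4,  9,  8, 51], dtype=int32))
ball [ 0.4829641  -0.05522879  0.06914029] [np.float64(9.709497213491359e-05), np.float64(9.709497213490913e-05)] [[ 0.48293628 -0.05494878  0.071     ]]
disc [0.57362728 0.02060503 0.05715629]
pad (array([259.25581395, 203.09302326]), array([ 2,  4,  4, 15, 43], dtype=int32))
ball [ 0.48293628 -0.05494878] 0.11803912862771918 -140.20264305099434
pad [0.59256903 0.18396496] 0.16445442503718366 83.38603084090062
nib [0.58124875 0.08502839] 0.06487261384759094 83.25309817694392
```

```bash
python3 - <<'E'
from h import *
from scipy.optimize import least_squares
T=cv2.imread("pics/top_raw.png").astype(int);S=cv2.imread("pics/scene_raw.png").astype(int)
print(onz("top",(314,210.5),.062),onz("top",(256.75+0,211),.062))
for y in (199,203,211,219,223): print(y,[f"{v.max()}/{v.min()}" for v in T[y,288:340:1]][:14],[f"{v.max()}/{v.min()}" for v in T[y,324:340]])
for th in(150,170,200):
  for nm,I,(x0,y0,x1,y1) in(("top",T,(285,185,340,240)),("scene",S,(285,250,338,290))):
    m=(I[y0:y1,x0:x1].min(2)>th).astype(np.uint8)
    cn=max(cv2.findContours(m,cv2.RETR_EXTERNAL,cv2.CHAIN_APPROX_NONE)[0],key=cv2.contourArea)[:,0]
    hull=cv2.convexHull(cn)[:,0]; 
    P=onz(nm,cn+[x0,y0],.062)[:,:2]
    r=least_squares(lambda c:np.hypot(*(P-c[:2]).T)-c[2],[*P.mean(0),.056],loss="cauchy",f_scale=.0015);print(nm,th,r.x,cn.min(0)+[x0,y0],cn.max(0)+[x0,y0])
E
```

```text
[[0.57721813 0.02311186 0.062     ]] [[0.57615362 0.19055788 0.062     ]]
199 ['217/69', '222/68', '221/58', '222/55', '222/61', '225/64', '228/66', '194/46', '153/122', '170/158', '211/205', '255/252', '249/245', '226/210'] ['249/248', '249/248', '252/249', '255/252', '246/241', '218/80', '226/57', '227/60', '229/62', '227/57', '228/65', '225/58', '224/58', '229/68', '229/66', '229/70']
203 ['199/66', '196/67', '194/50', '219/58', '226/43', '192/132', '183/170', '155/139', '235/223', '255/255', '254/249', '252/247', '251/247', '252/248'] ['255/252', '250/248', '251/249', '251/249', '252/249', '255/252', '251/248', '231/135', '231/60', '230/62', '231/70', '230/83', '227/73', '229/70', '226/61', '228/63']
211 ['165/155', '171/158', '197/188', '201/191', '183/170', '174/162', '154/142', '158/139', '240/235', '255/252', '255/252', '255/255', '239/218', '0/0'] ['211/193', '255/255', '251/250', '249/247', '250/249', '238/235', '229/224', '234/233', '207/187', '197/73', '228/54', '226/60', '223/65', '219/55', '221/58', '222/52']
219 ['141/42', '144/40', '141/27', '164/30', '145/66', '90/81
[... 260 characters left out ...]
243/66', '241/72', '237/62', '237/70', '236/67', '181/45', '96/91', '161/152', '152/142', '93/86', '81/76', '144/127', '247/243', '255/255'] ['177/159', '232/230', '255/255', '247/245', '132/118', '78/69', '222/213', '255/252', '202/192', '191/177', '179/155', '201/43', '229/48', '225/56', '227/60', '224/52']
top 150 [0.57761077 0.02526731 0.0551872 ] [285 192] [339 239]
scene 150 [0.57412379 0.02251298 0.05434546] [288 256] [329 289]
top 170 [0.56797045 0.01264045 0.06534818] [295 192] [339 239]
scene 170 [ 0.64869824 -0.22593208  0.23238796] [315 256] [329 289]
top 200 [0.57724023 0.02431348 0.05439081] [295 192] [339 239]
scene 200 [ 0.64465145 -0.22741594  0.23244425] [315 257] [329 289]
```

```bash
cat > plan.py <<'E'
from h import *
AX=np.array([.577,.0245])
def rows(target,yaw,N,cur=None,show=True):
    s=read_state(); p,y=(s["ee_pos"],s["eef_rot"][2]) if cur is None else cur
    p=np.array(p,float); t=np.array(target)
    dy=(yaw-y+np.pi)%(2*np.pi)-np.pi
    d=(t-p)/N
    for i in range(N):
        c,q=np.cos(y),np.sin(y)
        print([[round(c*d[0]+q*d[1],4),round(q*d[0]-c*d[1],4),round(-d[2],4)],[0,0,round(-dy/N,4)]]); y+=dy/N
def st():
    s=read_state(); print("t",round(s["time"],2),"p",s["ee_pos"].round(4),"rpy",s["eef_rot"].round(4),"F",s["contact_force"].round(2),"gap",round(s["finger_gap"],4),"grip",s["grasp_force"])
def favg(n=4):
    F=[]
    for _ in range(n): snapshot("top"); F.append(read_state()["contact_force"])
    F=np.array(F);return F.mean(0).round(2),F.std(0).round(2)
E
python3 - <<'E'
from plan import *
rows([.483,-.055,.16],.702,17)
print(onz("top",(131,235),.38))
E
```

```text
[[np.float64(-0.0283), np.float64(-0.0283), np.float64(0.005)], [0, 0, np.float64(0.1284)]]
[[np.float64(-0.0317), np.float64(-0.0244), np.float64(0.005)], [0, 0, np.float64(0.1284)]]
[[np.float64(-0.0346), np.float64(-0.0201), np.float64(0.005)], [0, 0, np.float64(0.1284)]]
[[np.float64(-0.0368), np.float64(-0.0155), np.float64(0.005)], [0, 0, np.float64(0.1284)]]
[[np.float64(-0.0385), np.float64(-0.0107), np.float64(0.005)], [0, 0, np.float64(0.1284)]]
[[np.float64(-0.0396), np.float64(-0.0057), np.float64(0.005)], [0, 0, np.float64(0.1284)]]
[[np.float64(-0.04), np.float64(-0.0006), np.float64(0.005)], [0, 0, np.float64(0.1284)]]
[[np.float64(-0.0397), np.float64(0.0046), np.float64(0.005)], [0, 0, np.float64(0.1284)]]
[[np.float64(-0.0388), np.float64(0.0096), np.float64(0.005)], [0, 0, np.float64(0.1284)]]
[[np.float64(-0.0373), np.float64(0.0145), np.float64(0.005)], [0, 0, np.float64(0.1284)]]
[[np.float64(-0.0351), np.float64(0.0192), np.float64(0.005)], [0, 0, np.float64(0.1284)]]
[[np.float64(-0.0324), np.float64(0.0235), np.float64(0.005)], [0, 0, np.float64(0.1284)]]
[[np.float64(-0.0291), np.float64(0.0274), np.float64(0.005)], [0, 0, np.float64(0.1284)]]
[[np.float64(-0.0253), np.float64(0.0309), np.float64(0.005)], [0, 0, np.float64(0.1284)]]
[[np.float64(-0.0212), np.float64(0.0339), np.float64(0.005)], [0, 0, np.float64(0.1284)]]
[[np.float64(-0.0166), np.float64(0.0364), np.float64(0.005)], [0, 0, np.float64(0.1284)]]
[[np.float64(-0.0119), np.float64(0.0382), np.float64(0.005)], [0, 0, np.float64(0.1284)]]
[[0.48938338 0.46912294 0.38      ]]
```

Call:
carry_out(
  increments=[
    [[-0.028,-0.028,0.005],[0,0,0.128],1],
    [[-0.032,-0.024,0.005],[0,0,0.128],1],
    [[-0.035,-0.02,0.005],[0,0,0.128],1],
    [[-0.037,-0.0155,0.005],[0,0,0.128],1],
    [[-0.0385,-0.011,0.005],[0,0,0.128],1],
    [[-0.04,-0.006,0.005],[0,0,0.128],1],
    [[-0.04,-0.0005,0.005],[0,0,0.128],1],
    [[-0.04,0.0045,0.005],[0,0,0.128],1],
    [[-0.039,0.0095,0.005],[0,0,0.128],1],
    [[-0.037,0.0145,0.005],[0,0,0.128],1],
    [[-0.035,0.019,0.005],[0,0,0.128],1],
    [[-0.032,0.0235,0.005],[0,0,0.128],0.7],
    [[-0.029,0.0275,0.005],[0,0,0.128],0.7],
    [[-0.025,0.031,0.005],[0,0,0.128],0.7],
    [[-0.021,0.034,0.005],[0,0,0.128],0.7],
    [[-0.0165,0.0365,0.005],[0,0,0.128],0.7],
    [[-0.012,0.038,0.005],[0,0,0.128],0.7],
    [[0,0,0],[0,0,0],0.7],
    [[0,0,0],[0,0,0],0.7],
  ],
  squeeze=20,
)

```text
time: 2.0
ee_pos: [0.4855, -0.0536, 0.1597]
eef_rot: [-3.14, 0.001, 0.708]
contact_force: [-0.1, 0.7, -0.0]
finger_gap: 0.0596
grasp_force: 0.0
```

```bash
python3 - <<'E'
from plan import *
st(); print(favg(3)); rows([.483,-.055,.067],.702,3)
E
```

```text
t 2.0 p [ 0.4855 -0.0536  0.1597] rpy [-3.1401e+00  7.0000e-04  7.0820e-01] F [-0.14  0.68 -0.02] gap 0.0596 grip 0.0
(array([-0.17, -0.  ,  0.4 ]), array([0.16, 0.14, 0.15]))
[[np.float64(-0.0012), np.float64(0.0002), np.float64(0.0311)], [0, 0, np.float64(0.0028)]]
[[np.float64(-0.0012), np.float64(0.0002), np.float64(0.0311)], [0, 0, np.float64(0.0028)]]
[[np.float64(-0.0012), np.float64(0.0002), np.float64(0.0311)], [0, 0, np.float64(0.0028)]]
```

Call:
carry_out(
  increments=[
    [[-0.0006,0,0.02],[0,0,0.003],0.7],
    [[-0.0006,0,0.02],[0,0,0.003],0.7],
    [[-0.0006,0,0.02],[0,0,0],0.7],
    [[-0.0006,0,0.018],[0,0,0],0.7],
    [[-0.0006,0,0.015],[0,0,0],0.7],
    [[0,0,0],[0,0,0],0.1],
    [[0,0,0],[0,0,0],0.1],
    [[0,0,0],[0,0,0],0.1],
    [[0,0,0],[0,0,0],0.1],
    [[0,0,0],[0,0,0],0.1],
    [[0,0,0],[0,0,0],0.1],
  ],
  squeeze=20,
)

```text
time: 3.25
ee_pos: [0.4839, -0.0551, 0.068]
eef_rot: [3.14, -0.001, 0.703]
contact_force: [1.3, 3.0, 6.2]
finger_gap: 0.0182
grasp_force: 19.7
```

```bash
python3 - <<'E'
from plan import *
st(); print(favg(2))
a=cv2.resize(snapshot("scene")[215:320,260:350,::-1],(540,630)[:2],interpolation=cv2.INTER_CUBIC)[:600]
cv2.imwrite("pics/grip.png",a)
E
```

```text
t 3.25 p [ 0.4839 -0.0551  0.068 ] rpy [ 3.1404e+00 -1.0000e-03  7.0290e-01] F [1.3  2.96 6.18] gap 0.0182 grip 19.719393253326416
(array([0.05, 2.25, 6.18]), array([0.05, 0.1 , 0.38]))
```

View pics/grip.png

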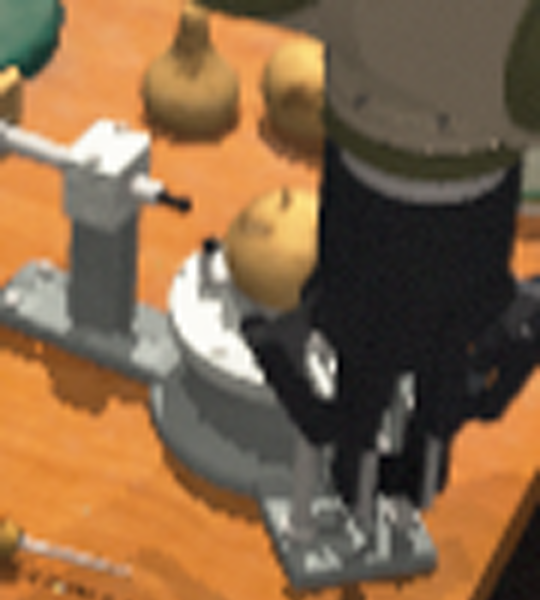

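The gripper is on the ball: gap 18 mm, grip 20 N. The picture shows the fingers straddling it outside the posts. Next I'll lift it along the arc.

Call:
carry_out(
  increments=[
    [[0.0004,0,-0.0062],[0,0,0],0.1],
    [[0.0012,0,-0.0061],[0,0,0],0.1],
    [[0.002,0,-0.0059],[0,0,0],0.1],
    [[0.0027,0,-0.0056],[0,0,0],0.1],
    [[0.0034,0,-0.0052],[0,0,0],0.1],
    [[0.0041,0,-0.0047],[0,0,0],0.1],
    [[0,0,0],[0,0,0],0.1],
  ],
  squeeze=25,
)

```text
time: 4.1
ee_pos: [0.4948, -0.0459, 0.1018]
eef_rot: [3.14, -0.001, 0.703]
contact_force: [0.2, -0.4, 0.8]
finger_gap: 0.0087
grasp_force: 0.0
```

```bash
python3 - <<'E'
from plan import *
st()
E
```

```text
t 4.1 p [ 0.4948 -0.0459  0.1018] rpy [ 3.1401e+00 -1.0000e-03  7.0340e-01] F [ 0.19 -0.44  0.78] gap 0.0087 grip 0.01225567830260843
```

The ball slipped out because I gripped above its equator. I'll open, back off and look.

Call:
carry_out(
  increments=[
    [[0,0,-0.02],[0,0,0],0.7],
    [[0,0,-0.03],[0,0,0],0.7],
    [[-0.04,0,-0.03],[0,0,0],0.7],
    [[-0.05,0,0],[0,0,0],0.7],
    [[-0.03,0,0],[0,0,0],0.7],
    [[0,0,0],[0,0,0],0.7],
  ],
)

```text
time: 4.7
ee_pos: [0.4004, -0.1251, 0.1812]
eef_rot: [-3.141, 0.001, 0.699]
contact_force: [0.1, 0.3, 0.8]
finger_gap: 0.0597
grasp_force: 0.0
```

```bash
python3 - <<'E'
from plan import *
st()
T=snapshot("top");S=snapshot("scene")
a=cv2.resize(T[180:270,260:360,::-1],(400,360),interpolation=cv2.INTER_CUBIC);b=cv2.resize(S[215:315,250:350,::-1],(400,400),interpolation=cv2.INTER_CUBIC)
c=np.zeros((400,800,3),np.uint8);c[:360,:400]=a;c[:,400:]=b;cv2.imwrite("pics/slip.png",c)
E
```

```text
t 4.7 p [ 0.4004 -0.1251  0.1812] rpy [-3.1414e+00  7.0000e-04  6.9950e-01] F [0.13 0.26 0.82] gap 0.0597 grip 0.0
```

View pics/slip.png

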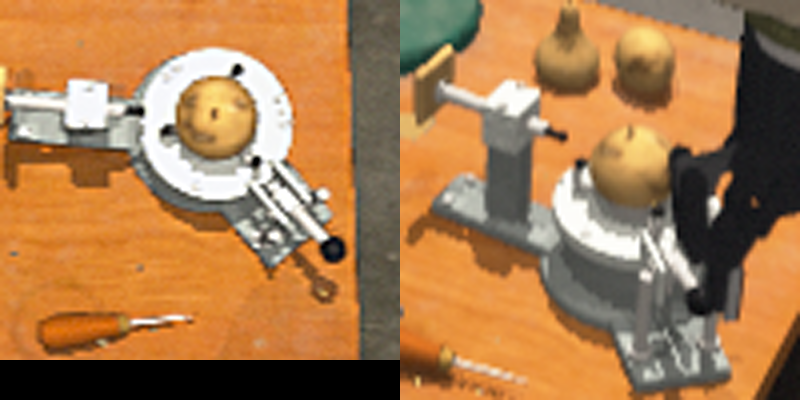

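The ball is now at about (343.2,242.5) in top and (324.3,290) in scene, so it has risen slightly.

```bash
python3 - <<'E'
from plan import *
T=snapshot("top").astype(int);S=snapshot("scene").astype(int)
bt=blob(T[237:250,337:350].max(2)<70,(337,237))[0]
m=S[284:298,317:331].max(2)<60; print(m.astype(int))
print(bt)
for v in (289.5,290.5):
    x,e=tri(bt,(324.3,v)); r=np.hypot(*(x[:2]-AX)); print(x,e[0],r,np.degrees(np.arctan2(*(x[:2]-AX)[::-1])),"phi",np.arctan2(x[2]-.071,r-.075))
E
```

```text
[[0 0 0 0 0 0 0 0 0 1 1 1 1 1]
 [0 0 0 0 0 0 0 0 0 1 1 1 1 1]
 [0 0 0 0 0 0 0 0 1 1 1 1 1 1]
 [0 0 0 0 0 0 1 1 0 1 1 1 1 1]
 [0 0 0 0 1 1 1 1 0 1 1 1 1 1]
 [0 0 0 0 1 1 1 1 1 1 1 1 1 1]
 [0 0 0 0 1 1 1 1 1 1 1 1 1 1]
 [0 0 0 0 0 1 1 1 1 1 1 1 1 1]
 [0 0 0 0 0 1 1 1 1 1 1 1 1 1]
 [0 0 0 0 0 0 1 1 1 1 1 0 0 0]
 [0 0 0 0 0 0 0 0 0 0 0 0 0 0]
 [0 0 0 0 0 0 0 0 0 0 0 0 0 0]
 [0 0 0 0 0 0 0 0 0 0 0 0 0 0]
 [0 0 0 0 0 0 0 0 0 0 0 0 0 0]]
[342.79310345 241.96551724]
[ 0.48444756 -0.05389995  0.08058651] 0.0006578899774862556 0.12129511871050522 -139.7325046957872 phi 0.20418796518201304
[ 0.48448631 -0.05433018  0.07760816] 0.0008370271186119298 0.12154414505366873 -139.565947895971 phi 0.14103358007557845
```

Call:
carry_out(
  increments=[
    [[0.04,0,0],[0,0,0],0.6],
    [[0.04,0,0],[0,0,0],0.6],
    [[0.03,0,0.015],[0,0,0],0.6],
    [[0,0,0.03],[0,0,0],0.6],
    [[0,0,0.03],[0,0,0],0.6],
    [[0,0,0.02],[0,0,0],0.6],
    [[0,0,0.016],[0,0,0],0.6],
    [[0,0,0],[0,0,0],0.1],
    [[0,0,0],[0,0,0],0.1],
    [[0,0,0],[0,0,0],0.1],
    [[0,0,0],[0,0,0],0.1],
    [[0,0,0],[0,0,0],0.1],
  ],
  squeeze=60,
)

```text
time: 6.1
ee_pos: [0.487, -0.0524, 0.0707]
eef_rot: [3.14, -0.002, 0.703]
contact_force: [3.9, 4.4, -1.2]
finger_gap: 0.0169
grasp_force: 58.5
```

```bash
python3 - <<'E'
from plan import *
st(); print(favg(2)); st()
E
```

```text
t 6.1 p [ 0.487  -0.0524  0.0707] rpy [ 3.1404e+00 -1.6000e-03  7.0280e-01] F [ 3.87  4.44 -1.16] gap 0.0169 grip 58.45837712287903
(array([ 3.28,  4.78, -0.72]), array([0.47, 0.4 , 0.37]))
t 6.2 p [ 0.487  -0.0524  0.0706] rpy [ 3.1405e+00 -1.6000e-03  7.0280e-01] F [ 2.81  5.18 -1.09] gap 0.0172 grip 58.45571279525757
```

Call:
carry_out(
  increments=[
    [[0.0007,0,-0.003],[0,0,0],0.1],
    [[0.0007,0,-0.003],[0,0,0],0.1],
    [[0.0011,0,-0.003],[0,0,0],0.1],
    [[0.0011,0,-0.0028],[0,0,0],0.1],
  ],
)

```text
time: 6.6
ee_pos: [0.4887, -0.0504, 0.0819]
eef_rot: [-3.141, 0.001, 0.703]
contact_force: [-0.8, 2.0, -5.1]
finger_gap: 0.0173
grasp_force: 60.8
```

```bash
python3 - <<'E'
from plan import *
print(favg(1)); st()
E
```

```text
(array([-1.64, -1.62, -2.74]), array([0., 0., 0.]))
t 6.65 p [ 0.4887 -0.0503  0.0822] rpy [-3.1409e+00  1.3000e-03  7.0310e-01] F [-1.64 -1.62 -2.74] gap 0.0166 grip 61.48111581802368
```

Call:
carry_out(
  increments=[
    [[0.0015,0,-0.0028],[0,0,0],0.1],
    [[0.0015,0,-0.0027],[0,0,0],0.1],
    [[0.0018,0,-0.0026],[0,0,0],0.1],
    [[0.0019,0,-0.0025],[0,0,0],0.1],
    [[0.0021,0,-0.0023],[0,0,0],0.1],
    [[0.0022,0,-0.0022],[0,0,0],0.1],
  ],
)

```text
time: 7.25
ee_pos: [0.4973, -0.0429, 0.097]
eef_rot: [-3.141, 0.001, 0.703]
contact_force: [-1.1, 4.4, -7.3]
finger_gap: 0.012
grasp_force: 130.8
```

```bash
python3 - <<'E'
from plan import *
print(favg(1)); st()
E
```

```text
(array([ -0.14,   3.67, -11.15]), array([0., 0., 0.]))
t 7.3 p [ 0.4974 -0.0425  0.0971] rpy [-3.1403e+00 -1.0000e-04  7.0310e-01] F [ -0.14   3.67 -11.15] gap 0.0124 grip 182.5182294845581
```

```bash
python3 - <<'E'
from plan import *
T=snapshot("top");S=snapshot("scene")
a=cv2.resize(T[195:265,295:365,::-1],(350,350),interpolation=cv2.INTER_CUBIC);b=cv2.resize(S[235:325,275:350,::-1],(450,540),interpolation=cv2.INTER_CUBIC)
b=cv2.convertScaleAbs(b,alpha=1.6,beta=15)
c=np.zeros((540,800,3),np.uint8);c[:350,:350]=a;c[:,350:]=b;cv2.imwrite("pics/lift.png",c)
E
```

View pics/lift.png

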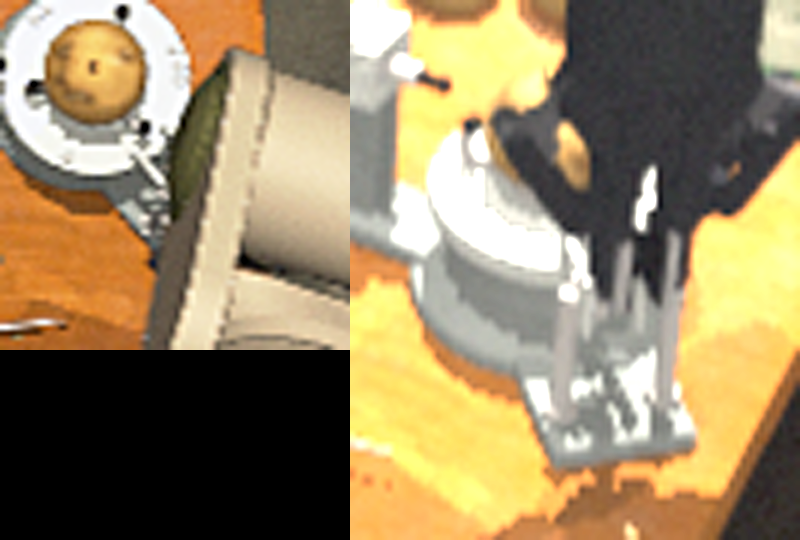

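Call:
carry_out(
  increments=[
    [[0,0,0],[0,0,0],0.15],
    [[0,0,0],[0,0,0],0.15],
  ],
  squeeze=35,
)

```text
time: 7.6
ee_pos: [0.4993, -0.0419, 0.0969]
eef_rot: [3.141, -0.005, 0.701]
contact_force: [10.2, 9.0, -10.1]
finger_gap: 0.0139
grasp_force: 185.8
```

```bash
python3 - <<'E'
from plan import *
st(); print(favg(1)); st()
E
```

```text
t 7.6 p [ 0.4993 -0.0419  0.0969] rpy [ 3.141  -0.0054  0.7014] F [ 10.17   9.02 -10.14] gap 0.0139 grip 185.78101873397827
(array([  9.78,   8.83, -10.71]), array([0., 0., 0.]))
t 7.65 p [ 0.4993 -0.0419  0.0969] rpy [ 3.141  -0.0054  0.7014] F [  9.78   8.83 -10.71] gap 0.0133 grip 185.8017897605896
```

Call:
carry_out(
  increments=[
    [[0,0,0],[0,0,0],0.45],
    [[0,0,0],[0,0,0],0.45],
    [[0,0,0],[0,0,0],0.45],
    [[0,0,-0.025],[0,0,0],0.45],
    [[0,0,-0.025],[0,0,0],0.45],
    [[-0.03,0,0],[0,0,0],0],
    [[-0.03,0,0],[0,0,0],0],
    [[-0.02,0,0],[0,0,0],0],
    [[-0.02,0,0],[0,0,0],0],
    [[0,0,0],[0,0,0],0],
  ],
  squeeze=30,
)

```text
time: 8.65
ee_pos: [0.4202, -0.1089, 0.1473]
eef_rot: [3.141, 0.0, 0.7]
contact_force: [0.5, 0.5, -0.4]
finger_gap: 0.0002
grasp_force: 0.0
```

```bash
python3 - <<'E'
from plan import *
st()
T=snapshot("top");S=snapshot("scene")
a=cv2.resize(T[195:265,295:365,::-1],(350,350),interpolation=cv2.INTER_CUBIC);b=cv2.resize(S[235:325,275:350,::-1],(450,540),interpolation=cv2.INTER_CUBIC)
b=cv2.convertScaleAbs(b,alpha=1.6,beta=15)
c=np.zeros((540,800,3),np.uint8);c[:350,:350]=a;c[:,350:]=b;cv2.imwrite("pics/lift2.png",c)
E
```

```text
t 8.65 p [ 0.4202 -0.1089  0.1473] rpy [3.1411e+00 2.0000e-04 7.0040e-01] F [ 0.53  0.5  -0.37] gap 0.0002 grip 0.0
```

View pics/lift2.png

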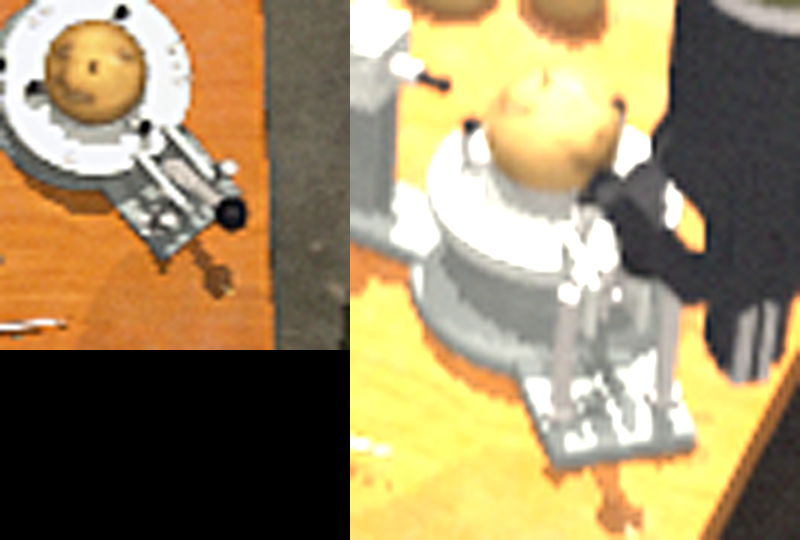

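The ball is at top pixel (341.2,237.4), and the scene view is partly blocked by a knuckle. I'll solve for φ from the ray and the known arc.

```bash
python3 - <<'E'
from plan import *
T=snapshot("top").astype(int)
b=blob(T[230:246,334:348].max(2)<70,(334,230));print(b)
for ph in np.arange(.2,1.3,.1):
    q=onz("top",b[0],.071+.048*np.sin(ph))[0]; v=q[:2]-AX; print(round(ph,2),q.round(4),round(np.hypot(*v),4),round(.075+.048*np.cos(ph),4),np.degrees(np.arctan2(v[1],v[0])).round(1))
E
```

```text
(array([340.70967742, 237.29032258]), array([ 4,  5,  6,  6, 31], dtype=int32))
0.2 [ 0.498  -0.049   0.0805] 0.1079 0.122 -137.1
0.3 [ 0.4978 -0.0481  0.0852] 0.1074 0.1209 -137.5
0.4 [ 0.4976 -0.0472  0.0897] 0.107 0.1192 -137.9
0.5 [ 0.4974 -0.0464  0.094 ] 0.1066 0.1171 -138.3
0.6 [ 0.4972 -0.0456  0.0981] 0.1062 0.1146 -138.7
0.7 [ 0.497  -0.0448  0.1019] 0.1059 0.1117 -139.1
0.8 [ 0.4968 -0.0441  0.1054] 0.1056 0.1084 -139.4
0.9 [ 0.4966 -0.0435  0.1086] 0.1053 0.1048 -139.8
1.0 [ 0.4965 -0.043   0.1114] 0.105 0.1009 -140.0
1.1 [ 0.4964 -0.0425  0.1138] 0.1048 0.0968 -140.3
1.2 [ 0.4963 -0.0421  0.1157] 0.1047 0.0924 -140.5
```

Call:
carry_out(
  increments=[
    [[0.025,0,0.012],[0,0,0],0],
    [[0.025,0,0.012],[0,0,0],0],
    [[0.02,0,0.008],[0,0,0],0],
    [[0.008,0,0],[0,0,0],0],
    [[0.005,0,0],[0,0,0],0],
    [[0.005,0,0],[0,0,0],0],
    [[0.005,0,0],[0,0,0],0],
    [[0.004,0,0],[0,0,0],0],
    [[0,0,0],[0,0,0],0],
  ],
)

```text
time: 9.7
ee_pos: [0.4957, -0.0448, 0.1151]
eef_rot: [3.141, -0.001, 0.703]
contact_force: [0.1, 1.1, 0.4]
finger_gap: -0.0004
grasp_force: 0.0
```

```bash
python3 - <<'E'
from plan import *
print(favg(2)); st(); print(np.hypot(*(read_state()["ee_pos"][:2]-AX)))
E
```

```text
(array([-0.55,  0.23,  0.1 ]), array([0.36, 0.11, 0.45]))
t 9.8 p [ 0.4953 -0.0451  0.1149] rpy [-3.1416e+00 -1.0000e-04  7.0300e-01] F [-0.91  0.11 -0.35] gap -0.0002 grip 0.0
0.10729686865227321
```

Call:
carry_out(
  increments=[
    [[0.003,0,0],[0,0,0],0],
    [[0.003,0,0],[0,0,0],0],
    [[0.003,0,0],[0,0,0],0],
    [[0,0,0],[0,0,0],0],
  ],
)

```text
time: 10.2
ee_pos: [0.5024, -0.0392, 0.1149]
eef_rot: [3.142, -0.0, 0.703]
contact_force: [0.1, -0.0, 0.1]
finger_gap: -0.0
grasp_force: 0.0
```

```bash
python3 - <<'E'
from plan import *
print(favg(2)); st(); print(np.hypot(*(read_state()["ee_pos"][:2]-AX)))
E
```

```text
(array([-0.46, -0.13, -0.03]), array([0.36, 0.15, 0.71]))
t 10.3 p [ 0.5022 -0.0393  0.1149] rpy [-3.1416 -0.      0.703 ] F [-0.82 -0.28  0.68] gap -0.0001 grip 0.0
0.09831806099872756
```

Call:
carry_out(
  increments=[
    [[-0.03,0,-0.01],[0,0,0],0.4],
    [[-0.035,0,-0.03],[0,0,0],0.4],
    [[-0.035,0,-0.03],[0,0,0],0.4],
    [[0,0,0],[0,0,0],0.4],
  ],
)

```text
time: 10.7
ee_pos: [0.425, -0.1061, 0.188]
eef_rot: [3.136, -0.001, 0.7]
contact_force: [0.2, -0.2, -0.5]
finger_gap: 0.0342
grasp_force: 0.0
```

```bash
python3 - <<'E'
from plan import *
st()
T=snapshot("top").astype(int);cv2.imwrite("pics/t3.png",T[...,::-1])
m=(T[205:250,310:350].max(2)<70)
n,l,s,c=cv2.connectedComponentsWithStats(m.astype(np.uint8))
for k in range(1,n):
    if s[k,4]>4: print(c[k]+[310,205],s[k])
for b in c[1:][s[1:,4]>15]:
    q=onz("top",b+[310,205],.119)[0];v=q[:2]-AX;print(q,np.hypot(*v),np.degrees(np.arctan2(v[1],v[0])))
E
```

```text
t 10.7 p [ 0.425  -0.1061  0.188 ] rpy [ 3.136e+00 -1.500e-03  6.999e-01] F [ 0.24 -0.23 -0.5 ] gap 0.0342 grip 0.0
[323.6 220.2] [13 14  2  3  5]
[334.45  228.675] [21 21  8  7 40]
[ 0.52002923 -0.02480702  0.119     ] 0.07534488463010251 -139.12449030613269[ WARN:0@4.576] global loadsave.cpp:1063 imwrite_ Unsupported depth image for selected encoder is fallbacked to CV_8U.
```

The handle is latched: the ball is 75.3 mm from the axis at upright height, bearing -139.1°. Next I'll cage it loosely with the fingers for turning.

Call:
carry_out(
  increments=[
    [[0.045,0,0],[0,0,-0.007],0.36],
    [[0.045,-0.001,0],[0,0,-0.007],0.36],
    [[0.035,0,0.01],[0,0,0],0.36],
    [[0,0,0.025],[0,0,0],0.36],
    [[0,0,0.02],[0,0,0],0.36],
    [[0,0,0.014],[0,0,0],0.36],
    [[0,0,0],[0,0,0],0.29],
    [[0,0,0],[0,0,0],0.29],
  ],
  squeeze=20,
)

```text
time: 11.55
ee_pos: [0.5202, -0.0214, 0.1156]
eef_rot: [-3.141, 0.0, 0.717]
contact_force: [-0.5, 0.0, 0.7]
finger_gap: 0.0251
grasp_force: 0.0
```

```bash
python3 - <<'E'
from plan import *
print(favg(1)); st(); v=read_state()["ee_pos"][:2]-AX; print(np.hypot(*v),np.degrees(np.arctan2(v[1],v[0])))
E
```

```text
(array([ 0.09, -0.03,  1.33]), array([0., 0., 0.]))
t 11.6 p [ 0.5204 -0.0215  0.1161] rpy [ 3.1414e+00 -2.0000e-04  7.1720e-01] F [ 0.09 -0.03  1.33] gap 0.0247 grip 0.0
0.07299592446140979 -140.89356640634583
```

Call:
carry_out(
  increments=[
    [[0.0004,-0.0046,0],[0,0,0.063],0.29],
    [[0.0004,-0.0091,0],[0,0,0.125],0.29],
    [[0.0004,-0.0091,0],[0,0,0.125],0.29],
    [[0.0004,-0.0091,0],[0,0,0.125],0.29],
    [[0.0004,-0.0091,0],[0,0,0.125],0.29],
    [[0.0004,-0.0091,0],[0,0,0.125],0.29],
    [[0.0004,-0.0091,0],[0,0,0.125],0.29],
    [[0.0004,-0.0091,0],[0,0,0.125],0.29],
    [[0.0004,-0.0091,0],[0,0,0.125],0.29],
    [[0.0004,-0.0091,0],[0,0,0.125],0.29],
    [[0.0004,-0.0091,0],[0,0,0.125],0.29],
    [[0.0002,-0.0046,0],[0,0,0.063],0.29],
    [[0,0,0],[0,0,0],0.29],
    [[0,0,0],[0,0,0],0.29],
  ],
)

```text
time: 13.0
ee_pos: [0.5161, 0.0709, 0.1164]
eef_rot: [-3.141, -0.001, -0.657]
contact_force: [-0.0, -0.0, -0.5]
finger_gap: 0.0249
grasp_force: 0.0
```

```bash
python3 - <<'E'
from plan import *
print(favg(1)); st(); v=read_state()["ee_pos"][:2]-AX; print(np.hypot(*v),np.degrees(np.arctan2(v[1],v[0])))
E
```

```text
(array([ 0.36,  0.3 , -0.1 ]), array([0., 0., 0.]))
t 13.05 p [0.516  0.0707 0.1163] rpy [-3.1412e+00 -5.0000e-04 -6.5770e-01] F [ 0.36  0.3  -0.1 ] gap 0.0247 grip 0.0
0.07652245334202017 142.82894652144674
```

```bash
python3 - <<'E' | sed 's/np.float64(\([^)]*\))/\1/g'
from plan import *
s=read_state()
rows([.598,.222,.19],np.radians(84),16,cur=([.516,.0707,.19],s["eef_rot"][2]))
E
```

```text
[[-0.0017, -0.0106, -0.0], [0, 0, -0.1327]]
[[-0.0003, -0.0108, -0.0], [0, 0, -0.1327]]
[[0.0011, -0.0107, -0.0], [0, 0, -0.1327]]
[[0.0025, -0.0105, -0.0], [0, 0, -0.1327]]
[[0.0039, -0.01, -0.0], [0, 0, -0.1327]]
[[0.0052, -0.0094, -0.0], [0, 0, -0.1327]]
[[0.0064, -0.0087, -0.0], [0, 0, -0.1327]]
[[0.0075, -0.0077, -0.0], [0, 0, -0.1327]]
[[0.0084, -0.0067, -0.0], [0, 0, -0.1327]]
[[0.0092, -0.0055, -0.0], [0, 0, -0.1327]]
[[0.0099, -0.0042, -0.0], [0, 0, -0.1327]]
[[0.0104, -0.0029, -0.0], [0, 0, -0.1327]]
[[0.0107, -0.0015, -0.0], [0, 0, -0.1327]]
[[0.0108, -0.0001, -0.0], [0, 0, -0.1327]]
[[0.0107, 0.0014, -0.0], [0, 0, -0.1327]]
[[0.0104, 0.0028, -0.0], [0, 0, -0.1327]]
```

Call:
carry_out(
  increments=[
    [[0,0,0],[0,0,0],0.4],
    [[0,0,-0.035],[0,0,0],0.4],
    [[0,0,-0.04],[0,0,0],0.4],
    [[-0.0017,-0.0106,0],[0,0,-0.133],0],
    [[-0.0003,-0.0108,0],[0,0,-0.133],0],
    [[0.0011,-0.0107,0],[0,0,-0.133],0],
    [[0.0025,-0.0105,0],[0,0,-0.133],0],
    [[0.0039,-0.01,0],[0,0,-0.133],0],
    [[0.0052,-0.0094,0],[0,0,-0.133],0],
    [[0.0064,-0.0087,0],[0,0,-0.133],0],
    [[0.0075,-0.0077,0],[0,0,-0.133],0],
    [[0.0084,-0.0067,0],[0,0,-0.133],0],
    [[0.0092,-0.0055,0],[0,0,-0.133],0],
    [[0.0099,-0.0042,0],[0,0,-0.133],0],
    [[0.0104,-0.0029,0],[0,0,-0.133],0],
    [[0.0107,-0.0015,0],[0,0,-0.133],0],
    [[0.0108,0,0],[0,0,-0.133],0],
    [[0.0107,0.0014,0],[0,0,-0.133],0],
    [[0.0104,0.0028,0],[0,0,-0.133],0],
    [[0,0,0.03],[0,0,0],0],
  ],
)

```text
time: 15.05
ee_pos: [0.6002, 0.2234, 0.164]
eef_rot: [3.134, -0.002, 1.474]
contact_force: [0.2, -0.5, -0.4]
finger_gap: -0.0
grasp_force: 0.0
```

```bash
python3 - <<'E'
from plan import *
st()
T=snapshot("top");S=snapshot("scene")
cv2.imwrite("pics/t4raw.png",T[...,::-1]);cv2.imwrite("pics/s4raw.png",S[...,::-1])
a=cv2.resize(T[165:255,250:350,::-1],(400,360),interpolation=cv2.INTER_CUBIC);b=cv2.resize(S[205:305,250:350,::-1],(400,400),interpolation=cv2.INTER_CUBIC)
c=np.zeros((400,800,3),np.uint8);c[:360,:400]=a;c[:,400:]=b;cv2.imwrite("pics/stage1.png",c)
E
```

```text
t 15.05 p [0.6002 0.2234 0.164 ] rpy [ 3.1337e+00 -2.4000e-03  1.4741e+00] F [ 0.2  -0.51 -0.37] gap -0.0 grip 0.0
```

View pics/stage1.png

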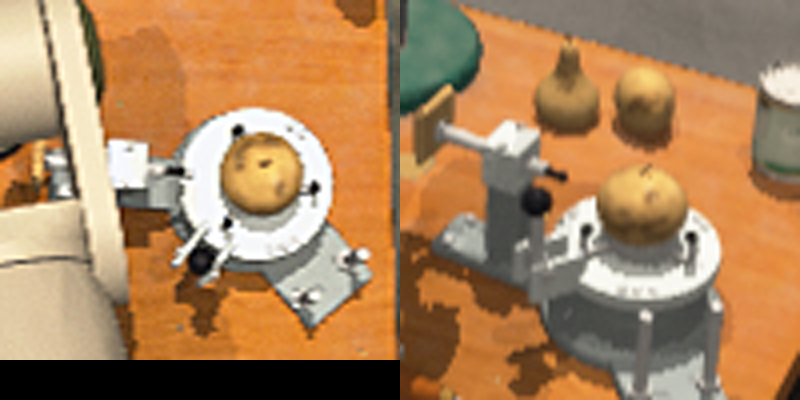

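The handle is upright at top pixel (300.3,229.8), with the nib pointing midway between two claws. Next I'll check its angle against the rod's direction.

```bash
python3 - <<'E'
from plan import *
T=cv2.imread("pics/t4raw.png").astype(int)
b=blob(T[222:240,293:308].max(2)<70,(293,222));q=onz("top",b[0],.119)[0];v=q[:2]-AX;print("ball",b,q,np.hypot(*v),np.degrees(np.arctan2(v[1],v[0])))
T0=cv2.imread("pics/top_raw.png").astype(int)
# rod centre row: outer section cols 264-276, inner section 288-294 (all heights .092)
for c in list(range(262,277,2))+list(range(287,297)):
    col=T0[198:216,c]; print(c,[int(x.min()) for x in col], end=" | " if c%2 else "\n")
E
```

```text
ball (array([299.8       , 229.35555556]), array([ 4,  3,  7,  9, 45], dtype=int32)) [0.51840311 0.07166308 0.119     ] 0.0752193582988136 141.17033835313305
262 [38, 52, 61, 52, 60, 118, 255, 182, 122, 68, 39, 41, 52, 56, 64, 87, 85, 21]
264 [55, 58, 56, 52, 148, 178, 245, 245, 158, 140, 173, 164, 160, 136, 171, 188, 92, 30]
266 [39, 42, 44, 40, 109, 199, 238, 250, 152, 107, 156, 174, 170, 209, 246, 255, 114, 43]
268 [51, 38, 34, 39, 85, 163, 230, 255, 188, 107, 186, 184, 183, 202, 202, 207, 218, 53]
270 [59, 58, 54, 47, 66, 203, 231, 251, 201, 130, 184, 181, 180, 179, 176, 183, 199, 103]
272 [61, 58, 70, 39, 62, 204, 210, 252, 225, 121, 183, 184, 185, 179, 182, 187, 192, 151]
274 [52, 47, 56, 42, 58, 180, 173, 245, 238, 152, 144, 187, 169, 172, 169, 192, 189, 184]
276 [51, 48, 59, 77, 126, 136, 203, 224, 243, 226, 202, 204, 209, 119, 62, 119, 163, 164]
287 [70, 81, 78, 66, 46, 59, 98, 132, 238, 214, 166, 130, 150, 146, 130, 164, 165, 165] | 288 [72, 69, 80, 64, 65, 66, 124, 167, 238, 228, 189, 124, 152, 155, 193, 199, 203, 201]
289 [64, 68, 67, 71, 60, 67, 116, 178, 241, 255, 200, 114, 163, 158, 201, 201, 196, 199] | 290 [58, 58, 67, 62, 63, 50, 90, 160, 235, 245, 166, 147, 185, 188, 197, 194, 198, 204]
291 [57, 55, 59, 63, 63, 58, 88, 168, 178, 126, 77, 181, 197, 191, 186, 185, 191, 195] | 292 [61, 61, 53, 60, 45, 43, 77, 185, 110, 19, 49, 190, 170, 170, 170, 172, 179, 176]
293 [68, 64, 45, 43, 64, 132, 124, 186, 130, 25, 45, 183, 162, 162, 162, 163, 165, 159] | 294 [72, 66, 40, 90, 131, 170, 161, 165, 113, 13, 32, 158, 156, 142, 131, 110, 113, 117]
295 [71, 46, 85, 143, 151, 139, 153, 206, 128, 0, 15, 147, 242, 139, 130, 126, 209, 199] | 296 [63, 122, 142, 151, 188, 223, 234, 255, 234, 190, 198, 235, 255, 235, 237, 240, 255, 255]
```

Call:
carry_out(
  increments=[
    [[0,-0.0035,0.025],[0,0,0],0],
    [[0,0,0.025],[0,0,0],0],
    [[0,0,0.018],[0,0,0],0],
    [[-0.009,0,0.006],[0,0,0],0],
    [[-0.01,0,0],[0,0,0],0],
    [[0,0,0],[0,0,0],0],
    [[0,0,0],[0,0,0],0],
  ],
)

```text
time: 15.85
ee_pos: [0.5934, 0.2032, 0.0884]
eef_rot: [3.139, -0.001, 1.468]
contact_force: [0.1, 0.1, -0.1]
finger_gap: 0.0002
grasp_force: 0.0
```

```bash
cat > press.py <<'E'
from plan import *
import sys
n=int(sys.argv[1])
u=np.array([np.cos(np.radians(84.5)),np.sin(np.radians(84.5)),0])
F,P=[],[]
for _ in range(n):
    snapshot("top"); s=read_state(); F.append(s["contact_force"]@u); P.append((s["ee_pos"][:2]-AX)@u[:2])
print("t",round(s["time"],2),"face",round((np.mean(P)-.011)*1000,2),"mm  F along",np.mean(F).round(2),"sd",np.std(F).round(2), "all",s["contact_force"].round(2),"pos",s["ee_pos"].round(4))
E
python3 press.py 5
```

```text
t 16.1 face 169.03 mm  F along -0.07 sd 0.49 all [-1.06  0.02 -0.46] pos [0.5928 0.204  0.0873]
```

Call:
carry_out(
  increments=[
    [[-0.005,0,0],[0,0,0],0],
    [[-0.005,0,0],[0,0,0],0],
    [[-0.005,0,0],[0,0,0],0],
    [[-0.003,0,0],[0,0,0],0],
    [[0,0,0],[0,0,0],0],
    [[0,0,0],[0,0,0],0],
  ],
)

```text
time: 16.7
ee_pos: [0.591, 0.1857, 0.087]
eef_rot: [3.141, -0.0, 1.469]
contact_force: [0.9, 0.5, 2.0]
finger_gap: 0.0001
grasp_force: 0.0
```

```bash
python3 press.py 6
```

```text
t 17.0 face 151.02 mm  F along 1.51 sd 0.35 all [1.08 1.28 0.65] pos [0.591  0.186  0.0869]
```

Call:
carry_out(
  increments=[
    [[-0.003,0,0],[0,0,0],0],
    [[-0.001,0,0],[0,0,0],0],
    [[0,0,0],[0,0,0],0],
  ],
)

```text
time: 17.3
ee_pos: [0.5905, 0.1816, 0.0869]
eef_rot: [-3.141, 0.0, 1.469]
contact_force: [0.6, 2.6, 0.5]
finger_gap: -0.0003
grasp_force: 0.0
```

```bash
python3 press.py 5
```

```text
t 17.55 face 146.85 mm  F along 1.45 sd 0.56 all [-0.59  0.96  1.3 ] pos [0.5905 0.1818 0.0869]
```

Call:
carry_out(
  increments=[
    [[-0.002,0,0],[0,0,0],0],
    [[-0.001,0,0],[0,0,0],0],
    [[0,0,0],[0,0,0],0],
  ],
)

```text
time: 17.85
ee_pos: [0.5902, 0.1787, 0.0869]
eef_rot: [-3.141, 0.0, 1.469]
contact_force: [0.6, 2.1, 0.6]
finger_gap: -0.0001
grasp_force: 0.0
```

```bash
python3 press.py 5
```

```text
t 18.1 face 143.85 mm  F along 1.96 sd 0.27 all [ 1.03  1.78 -0.17] pos [0.5902 0.1788 0.0869]
```

Call:
carry_out(
  increments=[
    [[-0.002,0,0],[0,0,0],0],
    [[-0.001,0,0],[0,0,0],0],
    [[0,0,0],[0,0,0],0],
  ],
)

```text
time: 18.4
ee_pos: [0.5899, 0.1758, 0.0869]
eef_rot: [3.142, -0.0, 1.469]
contact_force: [-0.1, 2.6, 0.4]
finger_gap: 0.0004
grasp_force: 0.0
```

```bash
python3 press.py 4
```

```text
t 18.6 face 140.92 mm  F along 3.05 sd 0.27 all [0.41 3.31 0.28] pos [0.5899 0.1759 0.0869]
```

Call:
carry_out(
  increments=[
    [[-0.002,0,0],[0,0,0],0],
    [[-0.0015,0,0],[0,0,0],0],
    [[0,0,0],[0,0,0],0],
  ],
)

```text
time: 18.9
ee_pos: [0.5896, 0.1724, 0.087]
eef_rot: [3.141, -0.0, 1.469]
contact_force: [0.9, 5.3, 0.1]
finger_gap: -0.0001
grasp_force: 0.0
```

```bash
python3 press.py 6
```

```text
t 19.2 face 137.51 mm  F along 5.19 sd 0.55 all [ 1.11  5.09 -0.26] pos [0.5896 0.1725 0.087 ]
```

Call:
carry_out(
  increments=[
    [[-0.0005,0,0],[0,0,0],0],
    [[0,0,0],[0,0,0],0],
    [[0.008,0,0],[0,0,0],0],
    [[0.014,0,0],[0,0,0],0],
    [[0.014,0,0],[0,0,0],0],
    [[0.002,0,0],[0,0,0],0],
    [[0,0,-0.03],[0,0,0],0],
    [[0,0,-0.035],[0,0,0],0],
    [[0,0,-0.035],[0,0,0],0],
    [[0,0,0],[0,0,0],0],
  ],
)

```text
time: 20.2
ee_pos: [0.595, 0.2101, 0.192]
eef_rot: [3.133, -0.002, 1.469]
contact_force: [-0.3, -0.5, 0.0]
finger_gap: -0.0
grasp_force: 0.0
```

```bash
python3 - <<'E' | sed 's/np.float64(\([^)]*\))/\1/g'
from plan import *
st()
T=snapshot("top").astype(int)
b=blob(T[222:240,293:308].max(2)<70,(293,222));q=onz("top",b[0],.119)[0];v=q[:2]-AX;print("ball",b[0],q,np.hypot(*v),np.degrees(np.arctan2(v[1],v[0])))
print("nib row",T[207,284:300].min(1))
rows([.5175,.0715,.19],np.radians(-38.8),16)
E
```

```text
t 20.2 p [0.595  0.2101 0.192 ] rpy [ 3.1328e+00 -1.8000e-03  1.4691e+00] F [-0.32 -0.48  0.01] gap -0.0 grip 0.0
ball [299.88636364 229.54545455] [0.51787559 0.07143252 0.119     ] 0.07548746650624362 141.557717108878
nib row [232 251 245 213 222 253 206  97  19  20  15   0 161 216 224 242]
[[-0.0091, -0.0039, -0.0001], [0, 0, 0.1341]]
[[-0.0095, -0.0026, -0.0001], [0, 0, 0.1341]]
[[-0.0098, -0.0013, -0.0001], [0, 0, 0.1341]]
[[-0.0099, -0.0, -0.0001], [0, 0, 0.1341]]
[[-0.0098, 0.0013, -0.0001], [0, 0, 0.1341]]
[[-0.0095, 0.0026, -0.0001], [0, 0, 0.1341]]
[[-0.0091, 0.0039, -0.0001], [0, 0, 0.1341]]
[[-0.0085, 0.005, -0.0001], [0, 0, 0.1341]]
[[-0.0077, 0.0061, -0.0001], [0, 0, 0.1341]]
[[-0.0069, 0.0071, -0.0001], [0, 0, 0.1341]]
[[-0.0058, 0.008, -0.0001], [0, 0, 0.1341]]
[[-0.0047, 0.0087, -0.0001], [0, 0, 0.1341]]
[[-0.0035, 0.0092, -0.0001], [0, 0, 0.1341]]
[[-0.0023, 0.0096, -0.0001], [0, 0, 0.1341]]
[[-0.001, 0.0098, -0.0001], [0, 0, 0.1341]]
[[0.0004, 0.0099, -0.0001], [0, 0, 0.1341]]
```

Nib is back at rest and the ball hasn't moved (141.6°). Back to the handle.

Call:
carry_out(
  increments=[
    [[-0.0091,-0.0039,0],[0,0,0.134],0.4],
    [[-0.0095,-0.0026,0],[0,0,0.134],0.4],
    [[-0.0098,-0.0013,0],[0,0,0.134],0.4],
    [[-0.0099,0,0],[0,0,0.134],0.4],
    [[-0.0098,0.0013,0],[0,0,0.134],0.4],
    [[-0.0095,0.0026,0],[0,0,0.134],0.4],
    [[-0.0091,0.0039,0],[0,0,0.134],0.4],
    [[-0.0085,0.005,0],[0,0,0.134],0.4],
    [[-0.0077,0.0061,0],[0,0,0.134],0.4],
    [[-0.0069,0.0071,0],[0,0,0.134],0.4],
    [[-0.0058,0.008,0],[0,0,0.134],0.4],
    [[-0.0047,0.0087,0],[0,0,0.134],0.4],
    [[-0.0035,0.0092,0],[0,0,0.134],0.4],
    [[-0.0023,0.0096,0],[0,0,0.134],0.4],
    [[-0.001,0.0098,0],[0,0,0.134],0.4],
    [[0.0004,0.0099,0],[0,0,0.134],0.4],
    [[0,0,0],[0,0,0],0.4],
    [[0,0,0],[0,0,0],0.4],
  ],
)

```text
time: 22.05
ee_pos: [0.5168, 0.0715, 0.1862]
eef_rot: [3.141, 0.001, -0.672]
contact_force: [0.1, 0.1, 0.3]
finger_gap: 0.0342
grasp_force: 0.0
```

```bash
python3 - <<'E' | sed 's/np.float64(\([^)]*\))/\1/g'
from plan import *
st()
rows([.517,.0712,.116],np.radians(-38.6),4)
E
```

```text
t 22.05 p [0.5168 0.0715 0.1862] rpy [ 3.1408e+00  1.2000e-03 -6.7190e-01] F [0.14 0.1  0.32] gap 0.0342 grip 0.0
[[0.0001, 0.0, 0.0176], [0, 0, 0.0004]]
[[0.0001, 0.0, 0.0176], [0, 0, 0.0004]]
[[0.0001, 0.0, 0.0176], [0, 0, 0.0004]]
[[0.0001, 0.0, 0.0176], [0, 0, 0.0004]]
```

Call:
carry_out(
  increments=[
    [[0,0,0.02],[0,0,0],0.4],
    [[0,0,0.02],[0,0,0],0.4],
    [[0,0,0.018],[0,0,0],0.4],
    [[0,0,0.011],[0,0,0],0.4],
    [[0,0,0],[0,0,0],0.29],
    [[0,0,0],[0,0,0],0.29],
    [[0.0003,0.0053,0],[0,0,-0.07],0.29],
    [[0.0007,0.0097,0],[0,0,-0.13],0.29],
    [[0.0007,0.0097,0],[0,0,-0.13],0.29],
    [[0.0007,0.0097,0],[0,0,-0.13],0.29],
    [[0.0007,0.0097,0],[0,0,-0.13],0.29],
    [[0.0007,0.0097,0],[0,0,-0.13],0.29],
    [[0.0007,0.0097,0],[0,0,-0.13],0.29],
    [[0.0007,0.0097,0],[0,0,-0.13],0.29],
    [[0.0007,0.0097,0],[0,0,-0.13],0.29],
    [[0.0007,0.0097,0],[0,0,-0.13],0.29],
    [[0.0007,0.0097,0],[0,0,-0.13],0.29],
    [[0.0007,0.0097,0],[0,0,-0.13],0.29],
    [[0.0007,0.0097,0],[0,0,-0.13],0.29],
  ],
)

```text
time: 23.95
ee_pos: [0.5332, -0.0367, 0.1189]
eef_rot: [3.141, -0.0, 0.961]
contact_force: [-1.7, 0.5, 0.7]
finger_gap: 0.0244
grasp_force: 1.0
```

```bash
python3 - <<'E'
from plan import *
st(); v=read_state()["ee_pos"][:2]-AX; print(np.hypot(*v),np.degrees(np.arctan2(v[1],v[0])))
E
```

```text
t 23.95 p [ 0.5332 -0.0367  0.1189] rpy [ 3.1412e+00 -2.0000e-04  9.6080e-01] F [-1.66  0.54  0.66] gap 0.0244 grip 1.0219408571720123
0.07529978268343224 -125.59935330635756
```

Call:
carry_out(
  increments=[
    [[0.0006,0.0097,0],[0,0,-0.13],0.29],
    [[0.0006,0.0097,0],[0,0,-0.13],0.29],
    [[0.0006,0.0097,0],[0,0,-0.13],0.29],
    [[0.0002,0.006,0],[0,0,-0.08],0.29],
    [[0.0001,0.0041,0],[0,0,-0.055],0.29],
    [[0,0,0],[0,0,0],0.29],
    [[0,0,0],[0,0,0],0.29],
  ],
)

```text
time: 24.65
ee_pos: [0.5696, -0.0501, 0.1186]
eef_rot: [3.14, 0.0, 1.479]
contact_force: [-0.2, -1.2, 0.3]
finger_gap: 0.0251
grasp_force: 0.0
```

```bash
python3 - <<'E' | sed 's/np.float64(\([^)]*\))/\1/g'
from plan import *
st(); v=read_state()["ee_pos"][:2]-AX; print(np.hypot(*v),np.degrees(np.arctan2(v[1],v[0])))
s=read_state()
p=s["ee_pos"].copy();p[2]+=.075
rows([.6,.225,.192],np.radians(84),8,cur=(p,s["eef_rot"][2]))
E
```

```text
t 24.65 p [ 0.5696 -0.0501  0.1186] rpy [3.1403e+00 2.0000e-04 1.4787e+00] F [-0.22 -1.19  0.26] gap 0.0251 grip 0.0
0.07496967408932662 -95.65590835311741
[[0.0346, 0.0006, 0.0002], [0, 0, 0.0016]]
[[0.0346, 0.0006, 0.0002], [0, 0, 0.0016]]
[[0.0346, 0.0005, 0.0002], [0, 0, 0.0016]]
[[0.0346, 0.0005, 0.0002], [0, 0, 0.0016]]
[[0.0346, 0.0004, 0.0002], [0, 0, 0.0016]]
[[0.0346, 0.0003, 0.0002], [0, 0, 0.0016]]
[[0.0346, 0.0003, 0.0002], [0, 0, 0.0016]]
[[0.0346, 0.0002, 0.0002], [0, 0, 0.0016]]
```

Call:
carry_out(
  increments=[
    [[0,0,0],[0,0,0],0.4],
    [[0,0,-0.035],[0,0,0],0.4],
    [[0,0,-0.04],[0,0,0],0.4],
    [[0.035,0,0],[0,0,0],0],
    [[0.035,0,0],[0,0,0],0],
    [[0.035,0,0],[0,0,0],0],
    [[0.035,0,0],[0,0,0],0],
    [[0.035,0,0],[0,0,0],0],
    [[0.035,0,0],[0,0,0],0],
    [[0.035,0,0],[0,0,0],0],
    [[0.033,0,0],[0,0,0],0],
    [[0,0,0.03],[0,0,0],0],
    [[0,0,0.035],[0,0,0],0],
    [[-0.007,0,0.032],[0,0,0],0],
    [[-0.01,0,0.007],[0,0,0],0],
    [[0,0,0],[0,0,0],0],
  ],
)

```text
time: 26.25
ee_pos: [0.593, 0.2086, 0.0887]
eef_rot: [-3.14, 0.001, 1.478]
contact_force: [0.5, 0.4, 0.3]
finger_gap: -0.0
grasp_force: 0.0
```

```bash
python3 press.py 4; python3 - <<'E'
from plan import *
st()
T=snapshot("top").astype(int)
m=(T[222:262,300:335].max(2)<70)
n,l,s,c=cv2.connectedComponentsWithStats(m.astype(np.uint8))
for k in range(1,n):
    if s[k,4]>15:
        b=c[k]+[300,222];q=onz("top",b,.119)[0];v=q[:2]-AX;print(b,s[k],q,np.hypot(*v),np.degrees(np.arctan2(v[1],v[0])))
E
```

```text
t 26.45 face 174.97 mm  F along -0.2 sd 0.41 all [-0.24 -0.46  0.32] pos [0.594  0.21   0.0909]
t 26.45 p [0.594  0.21   0.0909] rpy [ 3.1383e+00 -9.0000e-04  1.4796e+00] F [-0.24 -0.46  0.32] gap 0.0 grip 0.0
```

```bash
python3 - <<'E'
from plan import *
T=snapshot("top").astype(int)
b=blob(T[200:228,332:352].max(2)<70,(332,200));q=onz("top",b[0],.119)[0];v=q[:2]-AX;print(b,q,np.hypot(*v),np.degrees(np.arctan2(v[1],v[0])))
E
```

```text
(array([342.47222222, 210.86111111]), array([ 7,  8,  7,  7, 36], dtype=int32)) [ 0.56975493 -0.04878246  0.119     ] 0.07363973330390064 -95.64620164682
```

Call:
carry_out(
  increments=[
    [[-0.008,0,0],[0,0,0],0],
    [[-0.008,0,0],[0,0,0],0],
    [[-0.006,0,0],[0,0,0],0],
    [[-0.004,0,0],[0,0,0],0],
    [[0,0,0],[0,0,0],0],
  ],
)

```text
time: 27.05
ee_pos: [0.5908, 0.1833, 0.089]
eef_rot: [3.142, -0.0, 1.479]
contact_force: [0.6, 1.8, 0.8]
finger_gap: 0.0004
grasp_force: 0.0
```

```bash
python3 press.py 5
```

```text
t 27.3 face 149.04 mm  F along 1.5 sd 0.37 all [ 0.53  1.47 -0.11] pos [0.5908 0.1841 0.0889]
```

Call:
carry_out(
  increments=[
    [[-0.002,0,0],[0,0,0],0],
    [[-0.001,0,0],[0,0,0],0],
    [[0,0,0],[0,0,0],0],
  ],
)

```text
time: 27.6
ee_pos: [0.5905, 0.1808, 0.0889]
eef_rot: [-3.142, 0.0, 1.48]
contact_force: [0.3, 0.8, 1.1]
finger_gap: 0.0002
grasp_force: 0.0
```

```bash
python3 press.py 5
```

```text
t 27.85 face 145.97 mm  F along 1.37 sd 0.11 all [-0.29  1.42  0.74] pos [0.5905 0.1809 0.0889]
```

Call:
carry_out(
  increments=[
    [[-0.002,0,0],[0,0,0],0],
    [[-0.001,0,0],[0,0,0],0],
    [[0,0,0],[0,0,0],0],
  ],
)

```text
time: 28.15
ee_pos: [0.5902, 0.1778, 0.0889]
eef_rot: [-3.142, 0.0, 1.48]
contact_force: [0.5, 1.0, 0.5]
finger_gap: -0.0001
grasp_force: 0.0
```

```bash
python3 press.py 5
```

```text
t 28.4 face 142.95 mm  F along 1.93 sd 0.36 all [0.92 1.51 0.01] pos [0.5902 0.1779 0.0889]
```

Call:
carry_out(
  increments=[
    [[-0.002,0,0],[0,0,0],0],
    [[-0.001,0,0],[0,0,0],0],
    [[0,0,0],[0,0,0],0],
  ],
)

```text
time: 28.7
ee_pos: [0.5899, 0.1748, 0.0889]
eef_rot: [-3.142, 0.0, 1.48]
contact_force: [0.3, 1.8, 0.5]
finger_gap: -0.0001
grasp_force: 0.0
```

```bash
python3 press.py 5
```

```text
t 28.95 face 139.94 mm  F along 1.63 sd 0.34 all [0.71 1.62 0.34] pos [0.5899 0.175  0.0889]
```

Call:
carry_out(
  increments=[
    [[-0.002,0,0],[0,0,0],0],
    [[-0.001,0,0],[0,0,0],0],
    [[0,0,0],[0,0,0],0],
  ],
)

```text
time: 29.25
ee_pos: [0.5896, 0.1718, 0.0889]
eef_rot: [-3.141, 0.0, 1.48]
contact_force: [0.6, 1.2, 0.4]
finger_gap: -0.0005
grasp_force: 0.0
```

```bash
python3 press.py 5
```

```text
t 29.5 face 136.94 mm  F along 2.11 sd 0.46 all [ 0.75  1.91 -0.02] pos [0.5896 0.172  0.0889]
```

Call:
carry_out(
  increments=[
    [[-0.002,0,0],[0,0,0],0],
    [[-0.001,0,0],[0,0,0],0],
    [[0,0,0],[0,0,0],0],
  ],
)

```text
time: 29.8
ee_pos: [0.5894, 0.169, 0.0889]
eef_rot: [3.142, -0.0, 1.48]
contact_force: [0.9, 3.5, 0.9]
finger_gap: 0.0001
grasp_force: 0.0
```

```bash
python3 press.py 5
```

```text
t 30.05 face 134.06 mm  F along 3.84 sd 0.31 all [1.02 3.63 0.42] pos [0.5894 0.1691 0.0889]
```

Call:
carry_out(
  increments=[
    [[-0.0015,0,0],[0,0,0],0],
    [[-0.001,0,0],[0,0,0],0],
    [[0,0,0],[0,0,0],0],
  ],
)

```text
time: 30.35
ee_pos: [0.5892, 0.1666, 0.0889]
eef_rot: [3.142, -0.0, 1.48]
contact_force: [1.8, 5.2, -0.7]
finger_gap: 0.0
grasp_force: 0.0
```

```bash
python3 press.py 6
```

```text
t 30.65 face 131.63 mm  F along 5.34 sd 0.45 all [ 1.05  5.2  -0.27] pos [0.5891 0.1667 0.0889]
```

Call:
carry_out(
  increments=[
    [[0,0,0],[0,0,0],0],
    [[0,0,0],[0,0,0],0],
    [[0.008,0,0],[0,0,0],0],
    [[0.016,0,0],[0,0,0],0],
    [[0.016,0,0],[0,0,0],0],
    [[0.002,0,0],[0,0,0],0],
    [[0,0,-0.03],[0,0,0],0],
    [[0,0,-0.035],[0,0,0],0],
    [[0,0,-0.035],[0,0,0],0],
    [[0,0,0],[0,0,0],0],
    [[0,0,0],[0,0,0],0],
  ],
)

```text
time: 31.75
ee_pos: [0.5929, 0.2084, 0.1892]
eef_rot: [3.141, 0.0, 1.48]
contact_force: [0.1, -0.3, -0.4]
finger_gap: -0.0002
grasp_force: 0.0
```

```bash
python3 - <<'E' | sed 's/np.float64(\([^)]*\))/\1/g'
from plan import *
st()
T=snapshot("top").astype(int)
b=blob(T[200:228,332:352].max(2)<70,(332,200));q=onz("top",b[0],.119)[0];v=q[:2]-AX;print(b[0],q,np.hypot(*v),np.degrees(np.arctan2(v[1],v[0])))
print("nib row",T[207,284:300].min(1))
rows([.5695,-.0498,.19],np.radians(84.4),7)
E
```

```text
t 31.75 p [0.5929 0.2084 0.1892] rpy [3.1408e+00 2.0000e-04 1.4801e+00] F [ 0.12 -0.25 -0.4 ] gap -0.0002 grip 0.0
[342.43243243 210.94594595] [ 0.56951666 -0.04866313  0.119     ] 0.07354484342955388 -95.8400749499257
nib row [235 250 246 210 226 253 207  96  16  24  17   0 135 188 227 247]
[[-0.037, 0.0001, -0.0003], [0, 0, 0.001]]
[[-0.037, 0.0001, -0.0003], [0, 0, 0.001]]
[[-0.037, 0.0001, -0.0003], [0, 0, 0.001]]
[[-0.037, 0.0002, -0.0003], [0, 0, 0.001]]
[[-0.037, 0.0002, -0.0003], [0, 0, 0.001]]
[[-0.037, 0.0003, -0.0003], [0, 0, 0.001]]
[[-0.037, 0.0003, -0.0003], [0, 0, 0.001]]
```

Two done and the nib is clear. Back over to the handle, then lower the cage.

Call:
carry_out(
  increments=[
    [[-0.037,0.0002,0],[0,0,0.001],0.4],
    [[-0.037,0.0002,0],[0,0,0.001],0.4],
    [[-0.037,0.0002,0],[0,0,0.001],0.4],
    [[-0.037,0.0002,0],[0,0,0.001],0.4],
    [[-0.037,0.0002,0],[0,0,0.001],0.4],
    [[-0.037,0.0002,0],[0,0,0.001],0.4],
    [[-0.037,0.0002,0],[0,0,0.001],0.4],
    [[0,0,0],[0,0,0],0.4],
    [[0,0,0],[0,0,0],0.4],
    [[0,0,0.02],[0,0,0],0.4],
    [[0,0,0.02],[0,0,0],0.4],
    [[0,0,0.019],[0,0,0],0.4],
    [[0,0,0.012],[0,0,0],0.4],
    [[0,0,0],[0,0,0],0.29],
    [[0,0,0],[0,0,0],0.29],
  ],
)

```text
time: 33.3
ee_pos: [0.5703, -0.0492, 0.1183]
eef_rot: [3.141, 0.0, 1.474]
contact_force: [0.0, -0.3, 0.3]
finger_gap: 0.0245
grasp_force: 0.0
```

```bash
python3 - <<'E'
from plan import *
st(); v=read_state()["ee_pos"][:2]-AX; print(np.hypot(*v),np.degrees(np.arctan2(v[1],v[0])))
E
```

```text
t 33.3 p [ 0.5703 -0.0492  0.1183] rpy [3.1413 0.     1.4736] F [ 0.05 -0.29  0.28] gap 0.0245 grip 0.028370243380777538
0.07395477571744065 -95.18109939028254
```

Call:
carry_out(
  increments=[
    [[0.0002,0.0053,0],[0,0,-0.07],0.29],
    [[0.0006,0.0097,0],[0,0,-0.13],0.29],
    [[0.0006,0.0097,0],[0,0,-0.13],0.29],
    [[0.0006,0.0097,0],[0,0,-0.13],0.29],
    [[0.0006,0.0097,0],[0,0,-0.13],0.29],
    [[0.0006,0.0097,0],[0,0,-0.13],0.29],
    [[0.0006,0.0097,0],[0,0,-0.13],0.29],
    [[0.0006,0.0097,0],[0,0,-0.13],0.29],
    [[0.0006,0.0097,0],[0,0,-0.13],0.29],
    [[0.0006,0.0097,0],[0,0,-0.13],0.29],
    [[0.0006,0.0097,0],[0,0,-0.13],0.29],
    [[0.0006,0.0097,0],[0,0,-0.13],0.29],
    [[0.0006,0.0097,0],[0,0,-0.13],0.29],
    [[0.0006,0.0097,0],[0,0,-0.13],0.29],
    [[0.0006,0.0097,0],[0,0,-0.13],0.29],
    [[0.0006,0.0097,0],[0,0,-0.13],0.29],
    [[0.0001,0.0038,0],[0,0,-0.05],0.29],
    [[0.0001,0.0026,0],[0,0,-0.035],0.29],
    [[0,0,0],[0,0,0],0.29],
    [[0,0,0],[0,0,0],0.29],
  ],
)

```text
time: 35.3
ee_pos: [0.6458, 0.0563, 0.1187]
eef_rot: [-3.141, 0.001, -2.706]
contact_force: [-1.1, -0.1, 0.4]
finger_gap: 0.0248
grasp_force: 0.0
```

```bash
python3 - <<'E' | sed 's/np.float64(\([^)]*\))/\1/g'
from plan import *
st(); v=read_state()["ee_pos"][:2]-AX; print(np.hypot(*v),np.degrees(np.arctan2(v[1],v[0])))
s=read_state()
p=s["ee_pos"].copy();p[2]+=.075
rows([.597,.222,.192],np.radians(84.4),16,cur=(p,s["eef_rot"][2]))
E
```

```text
t 35.3 p [0.6458 0.0563 0.1187] rpy [-3.1411e+00  1.0000e-03 -2.7062e+00] F [-1.08 -0.14  0.43] gap 0.0248 grip 0.0
0.07574024539788204 24.80741863094222
[[-0.0016, 0.0107, 0.0001], [0, 0, 0.1315]]
[[-0.0002, 0.0108, 0.0001], [0, 0, 0.1315]]
[[0.0012, 0.0107, 0.0001], [0, 0, 0.1315]]
[[0.0026, 0.0105, 0.0001], [0, 0, 0.1315]]
[[0.004, 0.01, 0.0001], [0, 0, 0.1315]]
[[0.0053, 0.0094, 0.0001], [0, 0, 0.1315]]
[[0.0064, 0.0087, 0.0001], [0, 0, 0.1315]]
[[0.0075, 0.0077, 0.0001], [0, 0, 0.1315]]
[[0.0085, 0.0067, 0.0001], [0, 0, 0.1315]]
[[0.0093, 0.0055, 0.0001], [0, 0, 0.1315]]
[[0.0099, 0.0043, 0.0001], [0, 0, 0.1315]]
[[0.0104, 0.0029, 0.0001], [0, 0, 0.1315]]
[[0.0107, 0.0015, 0.0001], [0, 0, 0.1315]]
[[0.0108, 0.0001, 0.0001], [0, 0, 0.1315]]
[[0.0107, -0.0013, 0.0001], [0, 0, 0.1315]]
[[0.0105, -0.0027, 0.0001], [0, 0, 0.1315]]
```

Call:
carry_out(
  increments=[
    [[0,0,0],[0,0,0],0.4],
    [[0,0,-0.035],[0,0,0],0.4],
    [[0,0,-0.04],[0,0,0],0.4],
    [[-0.0016,0.0107,0],[0,0,0.1315],0],
    [[-0.0002,0.0108,0],[0,0,0.1315],0],
    [[0.0012,0.0107,0],[0,0,0.1315],0],
    [[0.0026,0.0105,0],[0,0,0.1315],0],
    [[0.004,0.01,0],[0,0,0.1315],0],
    [[0.0053,0.0094,0],[0,0,0.1315],0],
    [[0.0064,0.0087,0],[0,0,0.1315],0],
    [[0.0075,0.0077,0],[0,0,0.1315],0],
    [[0.0085,0.0067,0],[0,0,0.1315],0],
    [[0.0093,0.0055,0],[0,0,0.1315],0],
    [[0.0099,0.0043,0],[0,0,0.1315],0],
    [[0.0104,0.0029,0],[0,0,0.1315],0],
    [[0.0107,0.0015,0],[0,0,0.1315],0],
    [[0.0108,0,0],[0,0,0.1315],0],
    [[0.0107,-0.0013,0],[0,0,0.1315],0],
    [[0.0105,-0.0027,0],[0,0,0.1315],0],
    [[0,0,0],[0,0,0],0],
  ],
)

```text
time: 37.3
ee_pos: [0.5961, 0.2228, 0.1931]
eef_rot: [3.142, -0.0, 1.473]
contact_force: [0.1, 0.6, 0.7]
finger_gap: -0.0002
grasp_force: 0.0
```

```bash
python3 - <<'E' | sed 's/np.float64(\([^)]*\))/\1/g'
from plan import *
st(); 
T=snapshot("top").astype(int)
m=(T[172:202,292:312].max(2)<70)
n,l,s,c=cv2.connectedComponentsWithStats(m.astype(np.uint8))
for k in range(1,n):
    if s[k,4]>12:
        b=c[k]+[292,172];q=onz("top",b,.119)[0];v=q[:2]-AX;print(b,s[k],q,np.hypot(*v),np.degrees(np.arctan2(v[1],v[0])))
rows([.5935,.209,.090],np.radians(84.4),1)
E
```

```text
t 37.3 p [0.5961 0.2228 0.1931] rpy [ 3.1415e+00 -3.0000e-04  1.4735e+00] F [0.12 0.61 0.72] gap -0.0002 grip 0.0
[304.75    183.90625] [10  9  6  7 32] [0.64646426 0.05534921 0.119     ] 0.07600629901506069 23.946098954599236
[[-0.0133, -0.0017, 0.103], [0, 0, 0.0041]]
```

Call:
carry_out(
  increments=[
    [[0,0,0.035],[0,0,0],0],
    [[0,0,0.035],[0,0,0],0],
    [[-0.006,-0.001,0.028],[0,0,0.004],0],
    [[-0.01,0,0.005],[0,0,0],0],
    [[-0.008,0,0],[0,0,0],0],
    [[-0.008,0,0],[0,0,0],0],
    [[-0.006,0,0],[0,0,0],0],
    [[-0.003,0,0],[0,0,0],0],
    [[0,0,0],[0,0,0],0],
    [[0,0,0],[0,0,0],0],
  ],
)

```text
time: 38.35
ee_pos: [0.5921, 0.1813, 0.0911]
eef_rot: [3.139, -0.001, 1.47]
contact_force: [1.3, 1.4, 5.7]
finger_gap: -0.0001
grasp_force: 0.8
```

```bash
python3 press.py 5
```

```text
t 38.6 face 146.72 mm  F along 1.5 sd 0.14 all [1.52 1.45 6.96] pos [0.5921 0.1815 0.0911]
```

Call:
carry_out(
  increments=[
    [[0.01,0,0],[0,0,0],0],
    [[0.01,0,0],[0,0,0],0],
    [[0.01,0,0],[0,0,0],0],
    [[0,0,0],[0,0,0],0],
    [[0,0,0],[0,0,0],0],
  ],
)

```text
time: 39.1
ee_pos: [0.5941, 0.2111, 0.0895]
eef_rot: [-3.141, 0.0, 1.47]
contact_force: [-0.7, -0.2, -0.7]
finger_gap: -0.0004
grasp_force: 0.0
```

```bash
python3 press.py 3; python3 - <<'E'
from plan import *
S=snapshot("scene");T=snapshot("top")
a=cv2.resize(T[165:235,235:335,::-1],(400,280),interpolation=cv2.INTER_CUBIC);b=cv2.resize(S[195:295,230:330,::-1],(400,400),interpolation=cv2.INTER_CUBIC)
c=np.zeros((400,800,3),np.uint8);c[:280,:400]=a;c[:,400:]=b;cv2.imwrite("pics/stage3.png",c)
E
```

```text
t 39.25 face 175.96 mm  F along -0.19 sd 0.36 all [0.7  0.11 0.29] pos [0.5943 0.2106 0.0897]
```

View pics/stage3.png

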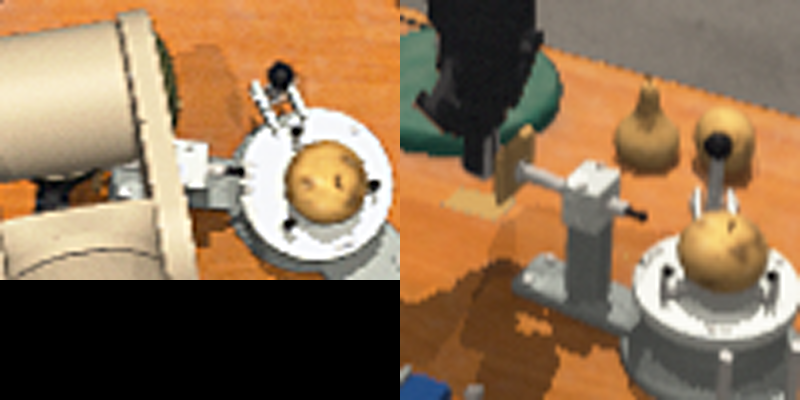

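The scene is intact: handle upright, nib clear. Free of contact, Fz is zero, so the upward force was just friction from descending against the paddle. I'll approach again level.

Call:
carry_out(
  increments=[
    [[-0.008,0,0],[0,0,0],0],
    [[-0.008,0,0],[0,0,0],0],
    [[-0.007,0,0],[0,0,0],0],
    [[-0.005,0,0],[0,0,0],0],
    [[0,0,0],[0,0,0],0],
  ],
)

```text
time: 39.85
ee_pos: [0.5915, 0.1824, 0.09]
eef_rot: [-3.141, -0.0, 1.469]
contact_force: [0.1, 2.1, -1.3]
finger_gap: 0.0001
grasp_force: 0.0
```

```bash
python3 press.py 4
```

```text
t 40.05 face 148.26 mm  F along 1.81 sd 0.56 all [0.35 1.71 0.23] pos [0.5916 0.1833 0.09  ]
```

Fz is clean this time. Next I step in 3 mm at a time.

Call:
carry_out(
  increments=[
    [[-0.002,0,0],[0,0,0],0],
    [[-0.001,0,0],[0,0,0],0],
    [[0,0,0],[0,0,0],0],
  ],
)

```text
time: 40.35
ee_pos: [0.5913, 0.1801, 0.09]
eef_rot: [3.141, 0.0, 1.47]
contact_force: [0.5, 2.2, 0.8]
finger_gap: 0.0003
grasp_force: 0.0
```

```bash
python3 press.py 5
```

```text
t 40.6 face 145.29 mm  F along 1.9 sd 0.21 all [ 0.94  2.01 -0.74] pos [0.5913 0.1802 0.0899]
```

Call:
carry_out(
  increments=[
    [[-0.002,0,0],[0,0,0],0],
    [[-0.001,0,0],[0,0,0],0],
    [[0,0,0],[0,0,0],0],
  ],
)

```text
time: 40.9
ee_pos: [0.591, 0.177, 0.09]
eef_rot: [3.142, 0.0, 1.47]
contact_force: [0.4, 1.9, 0.1]
finger_gap: -0.0001
grasp_force: 0.0
```

```bash
python3 press.py 5
```

```text
t 41.15 face 142.24 mm  F along 2.05 sd 0.89 all [1.15 0.32 0.81] pos [0.591  0.1771 0.09  ]
```

Call:
carry_out(
  increments=[
    [[-0.002,0,0],[0,0,0],0],
    [[-0.001,0,0],[0,0,0],0],
    [[0,0,0],[0,0,0],0],
  ],
)

```text
time: 41.45
ee_pos: [0.5906, 0.174, 0.0899]
eef_rot: [-3.141, 0.0, 1.47]
contact_force: [0.6, 2.2, 0.3]
finger_gap: 0.0004
grasp_force: 0.0
```

```bash
python3 press.py 5
```

```text
t 41.7 face 139.24 mm  F along 1.91 sd 0.65 all [1.53 1.12 0.82] pos [0.5907 0.1742 0.0899]
```

Call:
carry_out(
  increments=[
    [[-0.002,0,0],[0,0,0],0],
    [[-0.001,0,0],[0,0,0],0],
    [[0,0,0],[0,0,0],0],
  ],
)

```text
time: 42.0
ee_pos: [0.5904, 0.171, 0.0899]
eef_rot: [-3.142, 0.0, 1.47]
contact_force: [1.3, 1.8, -0.3]
finger_gap: -0.0
grasp_force: 0.0
```

```bash
python3 press.py 5
```

```text
t 42.25 face 136.23 mm  F along 2.2 sd 0.62 all [1.11 2.12 0.38] pos [0.5904 0.1712 0.0899]
```

Call:
carry_out(
  increments=[
    [[-0.002,0,0],[0,0,0],0],
    [[-0.001,0,0],[0,0,0],0],
    [[0,0,0],[0,0,0],0],
  ],
)

```text
time: 42.55
ee_pos: [0.59, 0.1682, 0.0899]
eef_rot: [3.142, -0.0, 1.47]
contact_force: [1.7, 3.7, -0.0]
finger_gap: -0.0003
grasp_force: 0.0
```

```bash
python3 press.py 6
```

```text
t 42.85 face 133.31 mm  F along 3.18 sd 0.34 all [0.51 3.62 0.  ] pos [0.59   0.1682 0.0899]
```

Call:
carry_out(
  increments=[
    [[-0.002,0,0],[0,0,0],0],
    [[-0.0013,0,0],[0,0,0],0],
    [[0,0,0],[0,0,0],0],
  ],
)

```text
time: 43.15
ee_pos: [0.5898, 0.165, 0.09]
eef_rot: [3.141, -0.0, 1.47]
contact_force: [1.7, 5.0, -0.6]
finger_gap: -0.0002
grasp_force: 0.0
```

```bash
python3 press.py 6
```

```text
t 43.45 face 130.14 mm  F along 5.1 sd 0.68 all [ 1.7   5.67 -0.85] pos [0.5898 0.1651 0.09  ]
```

Nib force is about 3 N. Hold briefly, then withdraw clear.

Call:
carry_out(
  increments=[
    [[-0.0003,0,0],[0,0,0],0],
    [[0,0,0],[0,0,0],0],
    [[0.008,0,0],[0,0,0],0],
    [[0.016,0,0],[0,0,0],0],
    [[0.018,0,0],[0,0,0],0],
    [[0.01,0,0],[0,0,0],0],
    [[0.005,0,0],[0,0,0],0],
    [[0,0,-0.03],[0,0,0],0],
    [[0,0,-0.035],[0,0,0],0],
    [[0,0,-0.03],[0,0,0],0],
    [[0,0,0],[0,0,0],0],
    [[0,0,0],[0,0,0],0],
  ],
)

```text
time: 44.65
ee_pos: [0.5953, 0.2213, 0.1849]
eef_rot: [3.141, 0.0, 1.47]
contact_force: [-0.3, -0.3, -0.6]
finger_gap: 0.0001
grasp_force: 0.0
```

```bash
python3 - <<'E'
from plan import *
st(); 
T=snapshot("top").astype(int);S=snapshot("scene")
b=blob(T[172:194,292:312].max(2)<70,(292,172))[0];q=onz("top",b,.119)[0];v=q[:2]-AX;print(b,q,np.hypot(*v),np.degrees(np.arctan2(v[1],v[0])))
print("nib row",T[207,284:300].min(1))
cv2.imwrite("pics/end.png",cv2.resize(np.ascontiguousarray(S[180:330,200:400,::-1]),(800,600),interpolation=cv2.INTER_CUBIC))
E
```

```text
t 44.65 p [0.5953 0.2213 0.1849] rpy [3.1412e+00 2.0000e-04 1.4698e+00] F [-0.28 -0.29 -0.61] gap 0.0001 grip 0.0
[304.75    183.90625] [0.64646426 0.05534921 0.119     ] 0.07600629901506069 23.946098954599236
nib row [247 240 228 172 185 245 209  92  18  26  16   0 184 252 239 246]
```

View pics/end.png

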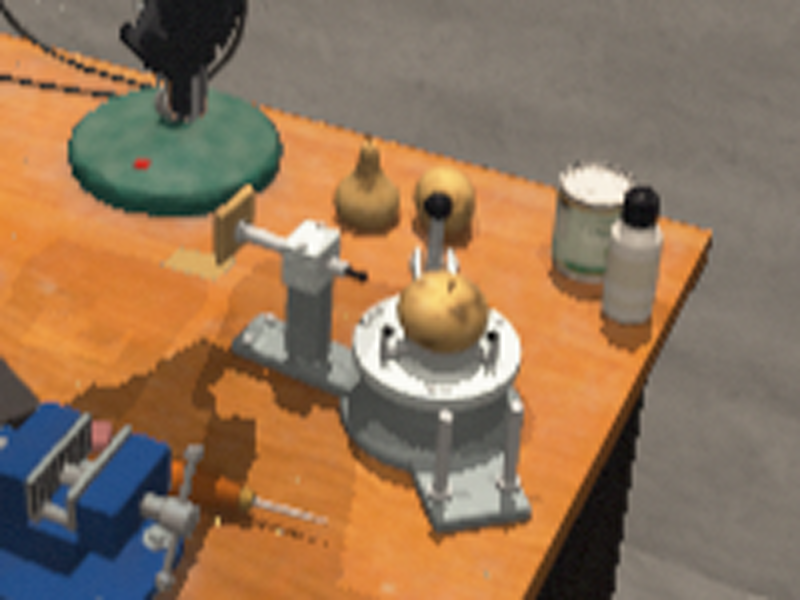

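The handle is upright, with its ball at (438,205) in the crop. The nib is clear at (360,275), the third side faces it, the bystanders haven't moved and the hand touches nothing. Handing in.

```bash
python3 -c "
from workcell import close_job
print(close_job())"
```

```text
the job is handed in; nothing more can be done
None
```

The job is handed in at about 45 s: all three sides were marked in order at an estimated 3 N each, and the third side faces the nib with the handle still upright; a first grip on the handle ball slipped off and a second jammed at about 186 N pad force, so I finished the lift by pushing.

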